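Gauge a turned shaft and show its foot to the inspection camera

TASK

Check the turned shaft that stands in the blue gauge: slide the orange-tabbed carriage until the spring-loaded jaw presses gently but clearly on the shaft (about 7 N, jaw spring pushed in some 6 mm), then slide the jaw back a good centimetre or more clear of it. Then draw the shaft straight up out of its socket, tip it over and show it to the inspection camera: foot end about 9 cm in front of the lens, in the middle of its view, with the shaft pointing straight into the lens. Finish while still holding it there, still and touching nothing else, and leave the blocks, screwdriver and bottle where they are.

Things in the scene. Friction and masses are not known exactly. Their poses are not given: they have to be found in the camera images.
- shaft: Turned aluminium shaft, round, 135 mm long, about 150 g, standing upright in the gauge's socket: bare metal, 24 mm diameter, from the foot to 85 mm, then a light-blue head, 20 mm diameter, 85 to 135 mm. Origin: centre of the foot (lower end) face; z runs from foot to head. In the socket its foot is 19 mm above the work surface, so the head spans heights 104 to 154 mm.
- shaft_foot (a point): Centre of the shaft's foot (lower end) face.
- gauge: Bench calliper gauge, fixed; blue base 110 (x) x 220 (y) x 12 mm. Origin on the work surface under the centre of its socket (black block 50 x 50 mm, top at 47 mm, hole 26 mm wide and 28 mm deep). Its own y is the slide line: fixed jaw on the shaft's -y side, moving jaw on the +y side, both 16 mm wide, heights 52 to 72 mm. The base runs from y -60 to +160 mm.
- anvil: Fixed steel jaw of the gauge, its face 0.5 mm from the shaft. The body's origin coincides with the gauge's.
- carriage (a joint): Travel in m, 0 (open) to 0.060, of the gauge's carriage (aluminium block 50 x 60 mm, heights 31 to 63 mm, on a rail). It grows as the carriage slides towards the shaft, along the gauge's own -y; it stays where it is left (about 1.2 N of friction). The moving jaw first touches the shaft at about 0.045; it starts at 0 to 0.025.
- tab_top (a point): Centre of the top of the orange upright tab on the carriage, 112 mm above the work surface: a square post 16 x 16 mm, free from 63 to 112 mm, sides parallel to the gauge's axes, centre 58 mm behind the moving jaw's face. In the gauge's frame x is 0 and y is 0.115 m minus the carriage's travel.
- jaw: Moving steel jaw, carried by the carriage on a spring: once its face touches the shaft the carriage can go on up to 12 mm and the jaw presses with 1 N plus about 1 N for each mm (so about 7 N at carriage travel 0.051). The body's origin lies below the jaw's face, on the slide line, at the level of the work surface.
- cam_stand: Stand of the inspection camera, fixed, dark base 120 x 90 x 14 mm, placed and turned anew each time. Origin on the work surface straight below the centre of the lens's front.
- lens: The inspection camera: black barrel with a white ring light of 68 mm diameter and a light-blue rear housing. Origin at the centre of the lens's front, 100 mm above the work surface; z is the viewing axis, out of the lens, 50 degrees above level and roughly towards the robot.
- view_point (a point): Point on the viewing axis 90 mm in front of the lens, 169 mm above the work surface, where the shaft's foot end is to be shown.
- block_a: Machined aluminium block 40 x 60 x 32 mm, a bystander. Origin under its centre.
- block_b: Machined aluminium block 40 x 60 x 32 mm, a bystander. Origin under its centre.
- block_c: Machined aluminium block 40 x 60 x 32 mm, a bystander. Origin under its centre.
- driver: Red-handled screwdriver lying on the plate, a bystander. Origin under its middle.
- cleaner: Small closed bottle, 44 mm across, 120 mm tall, a bystander. Origin under its centre.
There are look-alikes about, which are no part of the job. What is meant by the gauge is not red, and is the larger of those in its own colour.

How it is judged:
By the outcome, as a careful person would: the job done as asked, in the order asked, and still so for the second after the job is handed in, while the arm keeps its last pose, push and grip.
It also fails if it takes over 54 s, if anything falls off the work surface, if the arm or the gripper's body presses on something with over 40 N, if the wrist force passes 120 N, or if a joint passes its speed limit or range.

ROBOT

A 7-joint arm with a two-finger parallel gripper is mounted at the origin on the work surface. World frame = base frame: x ahead of the robot, y to its left, z up, the work surface at z = 0. Lengths are in m, angles in rad, forces in N, time in s.
With the tool pointing down it reaches from about 0.4 to 0.9 m from the base axis. Payload 5.5 kg.
Tool frame: the origin (TCP) lies on the centre line of the jaws, within the pads' length; the fingertips stand 17 mm ahead of it and the grasp point (between the pads) lies 2 mm behind it; z points along the fingers, x is the direction in which the jaws open and shut, and the axes are right-handed (so a half turn about z gives the same grasp; the last joint's range is limited). The gripper opens to 92 mm and grips with 3 to 60 N. Pads are 19 mm wide; open, the fingers measure 130 mm over their backs; the gripper's body (75 mm by 190 mm) begins 47 mm behind the grasp point.
Start: joints at [1.421, 0.501, -0.427, 1.55, 0.221, 1.138, -0.21], TCP at [0.261, -0.595, 0.244] pointing down, gripper open.
Joint ranges: [-2.88, 2.88], [-0.31, 2.03], [-1.54, 1.56], [0.2, 2.42], [-1.41, 4.55], [0.19, 2.02], [-2.57, 2.57]. Speed limits (rad/s): [2.57, 2.57, 3.14, 3.14, 3.14, 3.14, 3.14].

INTERFACE

Orientations are given as a rotation vector (axis times angle).
In Python, from cell import bot, vision gives the robot as it stands.
- The arm moves only by the tool carry_out, never from a script. Its argument "steps" is a list of rows, each a list of 2 entries, a list of its own where there are three numbers: the shift along the tool's x, y, z normalised to -1 to 1, where 1 is 0.1 m, then the turn about the tool's z normalised to -1 to 1, where 1 is 8 degrees. In form: [[[x, y, z], turn], ...]. A call has 1 to 12 rows; each row shifts and turns the commanded pose from where the row before left it, along the tool's axes as they then stand; what a row does not reach is not made up. A row lasts 1/10 s, in which the tool goes at most 50 mm and 8.59 degrees, less where a joint would pass 70% of its speed; a pose out of reach is approached as far as the arm can. A call with a number of a shift or a turn outside -1 to 1 is refused whole. A call with a gripper value outside its range is refused whole. "claw" is the gripper's target within -1 to 1 (fully open at 1, half-way at 0, shut at -1), set as the call begins (left out, the last holds). The fingers move at their own pace and stop on an object; "squeeze" is the grip in N (left out, the last holds). Time passes only in rows, so rows that do not move let the fingers close. It gives the time, the measured TCP pose, the force and the opening at its end, in the units of the state.
- bot.observe(): the state, without advancing time (a new reading comes with each control period).
- vision.read_camera(name): name is "scene" or "top"; returns a dict with "frame" (384x512x3 uint8, red, green, blue), "intrinsics" (3x3 intrinsics, pixels), "R" (3x3) and "t" (3): a world point X has camera coordinates R X + t. Camera axes: x right, y down, z forward; pixel columns grow to the right and rows downward; lengths in m; the calibration is good to about 2 mm. A picture is of the moment at which its call begins. There is no depth.
- bot.close_job(): hands the job in, once; it reports no verdict.
The state is a dict: "time_s": time; "joints": joint angles; "joint_vel": joint speeds; "joint_efforts": joint torques, N m; "eef_pos": TCP position; "tool_rot": TCP orientation; "wrist_force": force on the tool from outside, world axes, zero at the start; "wrist_torque": the same for the moment, N m; "width": finger opening in m.
Only numpy, scipy, OpenCV 4.12 (cv2) and the standard library are available. Lean on these libraries where they do the work, as an engineer would, in place of code of your own. Each camera call takes 0.05 s, during which the arm holds its last target.

## Working session

There is one attempt and no reset: what is moved stays moved. The work goes in short steps, Python scripts to look and compute and a tool call to move; the robot and the scene stay as the last step left them, time stands still between calls to the robot, and variables do not carry over. Pictures are saved under pics/ and viewed, and the job is handed in when it is done.

Besides the shell and the picture viewer there is one more tool, called as name([rows], argument=value, ...), one row to a line, values as JSON. carry_out: Moves the arm, as the interface text tells. Scaled input: -1 to 1 covers 0.1 m each way for a shift and 8 degrees each way for a turn. Its arguments: {"type":"object","properties":{"steps":{"type":"array"},"claw":{"type":"number"},"squeeze":{"type":"number"}},"required":["steps"]}

```bash
mkdir -p pics; ls; python3 - <<'E'
from cell import bot, vision
import cv2,numpy as np
s=bot.observe(); print(s)
for n in("scene","top"):
    c=vision.read_camera(n); cv2.imwrite(f"pics/{n}0.png",cv2.resize(c["frame"][:,:,::-1],None,fx=1.5,fy=1.5,interpolation=cv2.INTER_CUBIC))
    np.savez(f"{n}0.npz",**c); print(n,c["intrinsics"],c["R"],c["t"], -c["R"].T@c["t"])
E
```

```text
pics
{'time_s': 0.0, 'joints': array([ 1.42119832,  0.50188282, -0.42679306,  1.5514487 ,  0.22081121,
        1.13831879, -0.2103041 ]), 'joint_vel': array([ 1.09226638e-03, -6.92899737e-04, -1.83971900e-04,  1.09623904e-04,
        8.99751829e-04,  7.87382633e-06,  1.14531358e-04]), 'joint_efforts': array([ 3.68744804e-04, -5.66590226e+01, -5.81573009e+00, -2.79108489e+01,
       -6.85094437e-02,  3.08456307e-02,  1.91950794e-04]), 'eef_pos': array([ 0.26044705, -0.59479914,  0.24265712]), 'tool_rot': array([-2.62863701e+00,  1.71833573e+00,  2.56938005e-03]), 'wrist_force': array([ 0.21938353,  0.99950793, -0.08217659]), 'wrist_torque': array([ 0.00361735,  0.01965746, -0.01509728]), 'width': 0.0917144869507864}
scene [[365.97982834   0.         256.99572289]
 [  0.         365.97982834 192.59999151]
 [  0.           0.           1.        ]] [[ 0.73616665  0.67679     0.00373699]
 [ 0.39412539 -0.42420129 -0.81530267]
 [-0.55020345  0.60167148 -0.57902296]] [-0.33490667 -0.10793681  1.42431097] [ 1.07274857 -0.67609274  0.73795913]
top [[449.86030571   0.         261.04878662]
 [  0.         449.86030571 191.14410115]
 [  0.           0.           1.        ]] [[ 0.0166531  -0.99981485  0.00964043]
 [-0.98091041 -0.01820501 -0.19360618]
 [ 0.19374583 -0.00623226 -0.98103196]] [-0.04561116  0.52103772  1.56448269] [ 0.20873888 -0.02636696  1.63612336]
```

View pics/scene0.png

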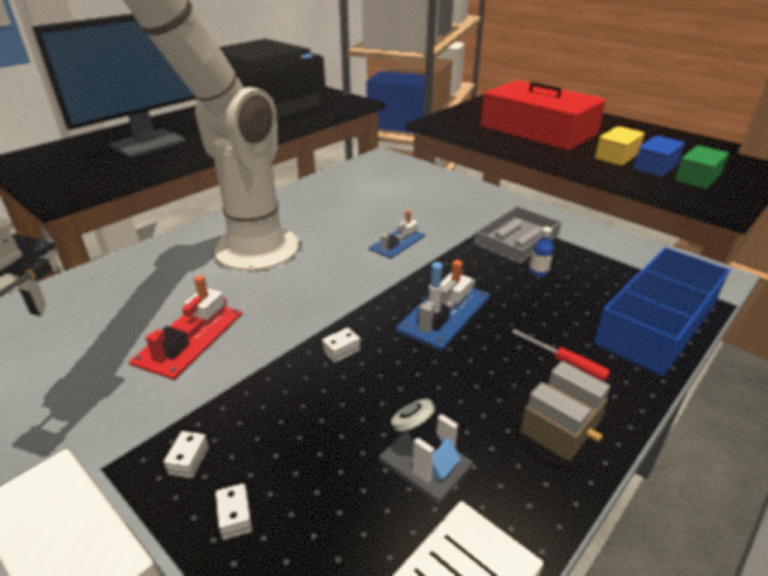

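View pics/top0.png

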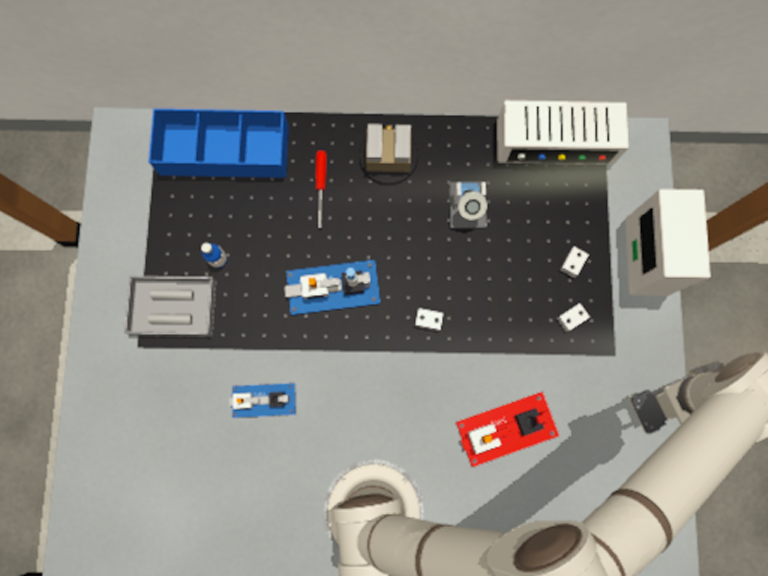

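The top view shows the large blue gauge near (333,287) with its orange tab at (313,287). The light-blue head is at (350,272), and the lens ring is at (472,206). All of these are in 1.5x pixels. I'll zoom in to measure.

```bash
cat > h.py <<'E'
import numpy as np,cv2
def load(f): 
    d=np.load(f); return {k:d[k] for k in d.files}
def proj(c,X):
    p=(c["R"]@np.atleast_2d(X).T).T+c["t"]; q=(c["intrinsics"]@p.T).T; return q[:,:2]/q[:,2:]
def ray(c,uv):
    d=c["R"].T@np.linalg.inv(c["intrinsics"])@np.array([uv[0],uv[1],1.]); return -c["R"].T@c["t"],d/np.linalg.norm(d)
def plane(c,uv,z):
    o,d=ray(c,uv); return o+d*(z-o[2])/d[2]
def tri(c1,u1,c2,u2):
    o1,d1=ray(c1,u1);o2,d2=ray(c2,u2)
    A=np.stack([d1,-d2],1); s=np.linalg.lstsq(A,o2-o1,rcond=None)[0]
    a=o1+s[0]*d1;b=o2+s[1]*d2; return (a+b)/2,np.linalg.norm(a-b)
def blobs(c,lo,hi,mina=8,roi=None):
    hsv=cv2.cvtColor(c["frame"],cv2.COLOR_RGB2HSV); m=cv2.inRange(hsv,np.array(lo),np.array(hi))
    if roi: 
        k=np.zeros_like(m); x0,y0,x1,y1=roi; k[y0:y1,x0:x1]=255; m&=k
    n,l,st,ce=cv2.connectedComponentsWithStats(m)
    return [(ce[i].round(2),st[i].tolist()) for i in range(1,n) if st[i][4]>=mina],l
def crop(c,roi,f,name):
    x0,y0,x1,y1=roi; cv2.imwrite(name,cv2.resize(c["frame"][y0:y1,x0:x1,::-1],None,fx=f,fy=f,interpolation=cv2.INTER_NEAREST))
E
python3 - <<'E'
from h import *
t=load("top0.npz");s=load("scene0.npz")
crop(t,(180,165,265,215),9,"pics/tg.png"); crop(s,(255,165,335,235),8,"pics/sg.png")
crop(t,(285,110,345,160),10,"pics/tl.png"); crop(s,(240,255,325,335),7,"pics/sl.png")
for n,c in(("t",t),("s",s)):
    print(n,"orange",blobs(c,(5,150,120),(18,255,255))[0])
    print(n,"lightblue",blobs(c,(98,60,120),(112,175,255))[0])
    print(n,"blue",blobs(c,(104,150,60),(118,255,255),60)[0])
E
```

```text
t orange [(array([208.67, 188.92]), [206, 186, 5, 6, 12]), (array([324.67, 291.72]), [322, 289, 7, 6, 18])]
t lightblue [(array([102.82,  85.06]), [99, 72, 18, 37, 51]), (array([150.,  73.]), [130, 73, 41, 1, 41]), (array([312.98, 124.42]), [308, 122, 12, 8, 62]), (array([224.37, 190.91]), [191, 173, 63, 37, 866]), (array([177.21, 266.15]), [155, 255, 42, 24, 510])]
t blue [(array([145.94,  95.14]), [100, 73, 93, 46, 3979]), (array([141.49, 169.01]), [135, 162, 12, 12, 80]), (array([223.32, 192.82]), [191, 174, 63, 36, 966]), (array([177.31, 266.72]), [155, 256, 41, 22, 414])]
s orange [(array([334.87,   3.13]), [331, 0, 8, 7, 15]), (array([430.76,  37.21]), [320, 0, 192, 95, 6839]), (array([353.5 ,   1.65]), [350, 0, 8, 5, 20]), (array([509.  ,   4.72]), [507, 2, 5, 7, 18]), (array([337.46,   7.38]), [334, 5, 8, 6, 13]), (array([329. ,  13.7]), [326, 12, 7, 5, 10]), (array([336.33,  15.06]), [333, 12, 8, 7, 18]), (array([324.78,  21.89]), [323, 19, 5, 7, 9]), (array([332.88,  26.75]), [332, 24, 3, 6, 8]), (array([328.69,  36.06]), [324, 32, 10, 9, 35]), (array([323.75,  42.  ]), [32
[... 630 characters left out ...]
, 163.36]), [358, 160, 10, 8, 59]), (array([434.33, 175.06]), [420, 165, 36, 25, 81]), (array([466.18, 172.45]), [462, 171, 10, 4, 11]), (array([291.02, 178.51]), [288, 174, 7, 13, 45]), (array([482.92, 182.54]), [480, 178, 6, 10, 24]), (array([290.5, 189. ]), [289, 188, 4, 3, 8]), (array([297.44, 212.83]), [266, 193, 59, 38, 596]), (array([415.18, 194.45]), [412, 193, 8, 5, 11]), (array([296.58, 305.13]), [289, 292, 18, 27, 315])]
s blue [(array([266.82,  52.68]), [252, 49, 30, 8, 112]), (array([441.64, 101.14]), [426, 90, 31, 27, 427]), (array([362.54, 164.21]), [357, 159, 12, 11, 87]), (array([439.36, 206.59]), [396, 166, 89, 84, 4238]), (array([299.44, 217.68]), [279, 203, 40, 29, 202])]
```

View pics/tg.png

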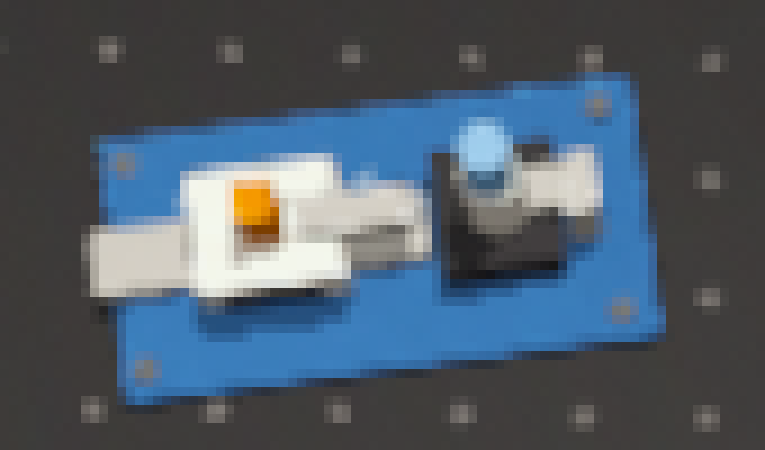

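View pics/sg.png

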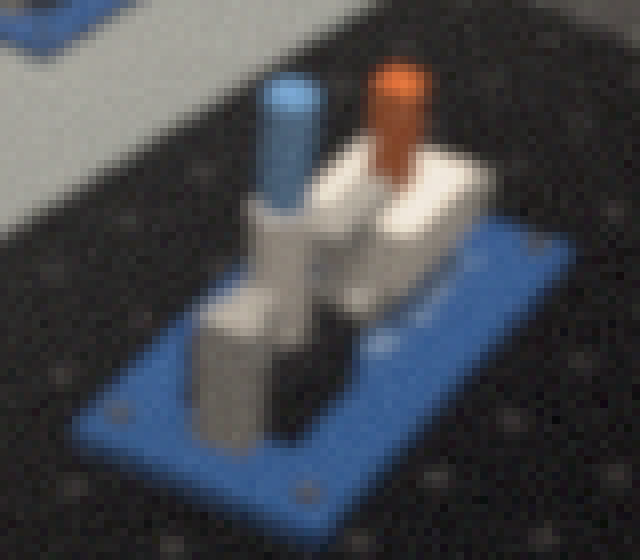

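View pics/tl.png

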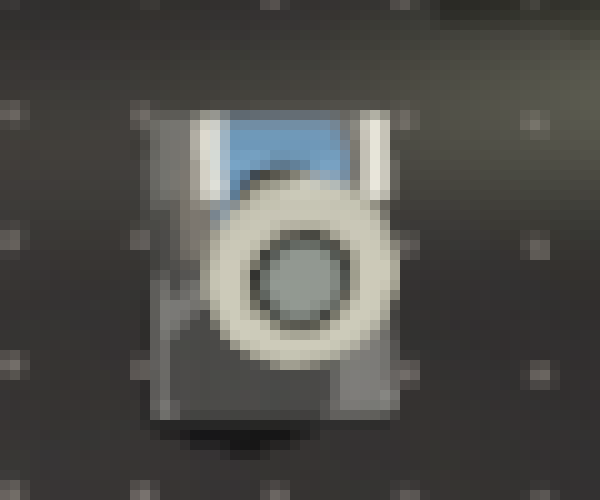

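View pics/sl.png

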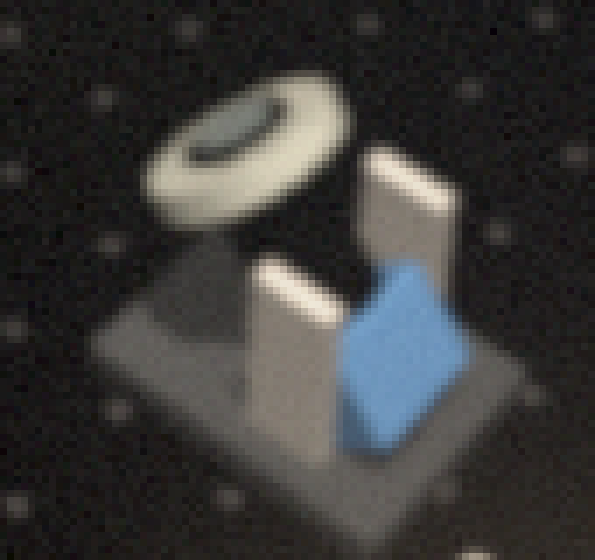

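```bash
python3 - <<'E'
from h import *
t=load("top0.npz");s=load("scene0.npz")
P=lambda x,y,x0,y0,f:(x0+(x-f/2)/f,y0+(y-f/2)/f)
def frame(c,pts,x0,y0,f,z):
    W=np.array([plane(c,P(x,y,x0,y0,f),z) for x,y in pts]); return W
G=frame(t,[(94,140),(635,72),(663,338),(125,405)],180,165,9,0.012); print("gauge top\n",G.round(4), [np.linalg.norm(G[i]-G[(i+1)%4]).round(4) for i in range(4)])
yd=((G[0]-G[1])+(G[3]-G[2]))[:2]; yd/=np.linalg.norm(yd); print("ydir ang (deg, of gauge y)",np.degrees(np.arctan2(yd[1],yd[0])), [np.degrees(np.arctan2(*(G[a]-G[b])[1::-1])) for a,b in((0,1),(3,2),(0,3),(1,2))])
c=G.mean(0)[:2]; print("origin",c-yd*0.05)
Gs=frame(s,[(68,420),(325,545),(578,240)],255,165,8,0.012); print("scene corners\n",Gs.round(4))
# tab, head
hs,l=blobs(t,(95,40,170),(108,140,255),6,(225,172,242,190)); print(hs)
ot=plane(t,(208.3,187.8),0.112); print("tab top",ot)
print("tab scene",plane(s,P(402,75,255,165,8),0.112), "head scene",plane(s,P(292,88,255,165,8),0.154),"head top",plane(t,P(483,142,180,165,9),0.154))
L=frame(t,[(150,112),(397,112),(397,415),(152,415)],285,110,10,0.014); print("base top\n",L.round(4))
Ls=frame(s,[(92,345),(370,545),(530,375)],240,255,7,0.014); print("base scene\n",Ls.round(4))
for n,c,roi in(("t",t,(285,110,345,160)),("s",s,(255,260,295,292))):
    hsv=cv2.cvtColor(c["frame"],cv2.COLOR_RGB2HSV); m=cv2.inRange(hsv,(20,15,110),(45,90,255)); k=np.zeros_like(m);x0,y0,x1,y1=roi;k[y0:y1,x0:x1]=255;m&=k
    cs,_=cv2.findContours(m,cv2.RETR_EXTERNAL,cv2.CHAIN_APPROX_NONE); q=max(cs,key=cv2.contourArea); e=cv2.fitEllipse(q); print(n,e)
    cv2.imwrite(f"pics/m{n}.png",cv2.resize(m[y0:y1,x0:x1],None,fx=8,fy=8,interpolation=0))
    e0=e[0]; print(plane(c,e0,0.1))
    if n=="t": et=e0
print(tri(t,et,s,e0))
E
```

```text
gauge top
 [[ 0.5663  0.2265  0.012 ]
 [ 0.5992  0.0053  0.012 ]
 [ 0.4882 -0.0085  0.012 ]
 [ 0.4567  0.2088  0.012 ]] [np.float64(0.2237), np.float64(0.1118), np.float64(0.2196), np.float64(0.111)]
ydir ang (deg, of gauge y) 98.35254847006992 [np.float64(98.45124502049147), np.float64(98.25200291635161), np.float64(9.184305648041127), np.float64(7.070926241904411)]
origin [0.53489158 0.05854823]
scene corners
 [[ 0.486  -0.0061  0.012 ]
 [ 0.6049  0.0042  0.012 ]
 [ 0.5645  0.2317  0.012 ]]
[(array([233.19, 180.72]), [230, 178, 7, 6, 32])]
tab top [0.51813297 0.14634941 0.112     ]
tab scene [0.51967933 0.15376609 0.112     ] head scene [0.53239081 0.06319736 0.154     ] head top [0.537048   0.05885623 0.154     ]
base top
 [[ 0.8043 -0.1781  0.014 ]
 [ 0.8062 -0.272   0.014 ]
 [ 0.6868 -0.2707  0.014 ]
 [ 0.685  -0.1788  0.014 ]]
base scene
 [[ 0.6881 -0.2691  0.014 ]
 [ 0.8055 -0.2652  0.014 ]
 [ 0.8053 -0.1775  0.014 ]]
t ((315.0999450683594, 135.0970916748047), (18.425987243652344, 25.58673095703125), 30.00111198425293)
[ 0.71977023 -0.22581391  0.1       ]
s ((275.3312072753906, 276.2353515625), (14.267892837524414, 31.046321868896484), 61.264862060546875)
[ 0.71985284 -0.22699386  0.1       ]
(array([ 0.71971213, -0.2261838 ,  0.09930973]), np.float64(0.0007955396294281996))
```

```bash
python3 -c "
import cv2,numpy as np
a=cv2.imread('pics/mt.png');b=cv2.imread('pics/ms.png');h=max(a.shape[0],b.shape[0])
f=lambda i:cv2.copyMakeBorder(i,0,h-i.shape[0],0,5,0,value=(80,0,0))
cv2.imwrite('pics/mm.png',np.hstack([f(a),f(b)]))"
```

```text
(no output)
```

View pics/mm.png

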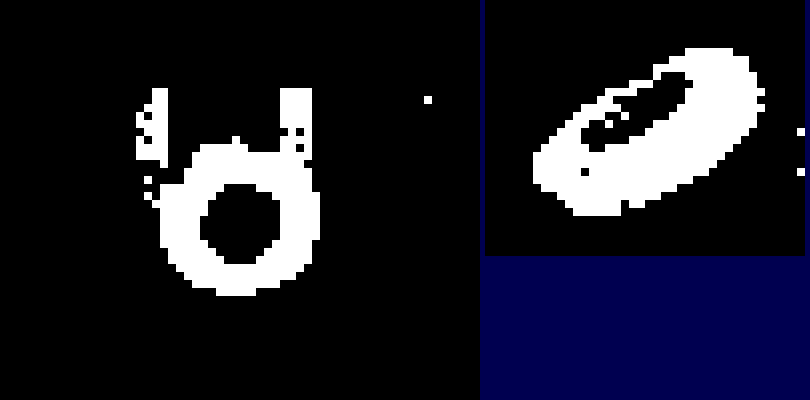

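The gauge is at about (0.535, 0.060) with its y axis at 98.4°. In the top view the ring mask merges with the white posts, so I'll take the lens from its inner hole instead. I'll fit the stand's edges for yaw and plan the move to the tab.

```bash
cat >> h.py <<'E'
from scipy.spatial.transform import Rotation as Rn
def go(st,xyz,xdir=None):
    """shift in tool units (0.1m) + turn (8deg units) from current state"""
    R=Rn.from_rotvec(st["tool_rot"]).as_matrix(); d=R.T@(np.array(xyz)-st["eef_pos"])
    out=(d/0.1).round(3)
    tn=None
    if xdir is not None:
        v=R.T@np.array([np.cos(np.radians(xdir)),np.sin(np.radians(xdir)),0]); tn=np.degrees(np.arctan2(v[1],v[0]))/8
    return out,tn,np.degrees(np.arctan2(R[1,0],R[0,0]))
E
python3 - <<'E'
from h import *
from cell import bot
t=load("top0.npz");s=load("scene0.npz")
ut=(285+29.6,110+27.6); us=(273.2,272.6)
print("hole tri",tri(t,ut,s,us),plane(t,ut,.1),plane(s,us,.1))
# project hypotheses of ring outer & stand base for yaw check
for yaw in(-3,0,3):
    a=np.radians(180+yaw); z=np.array([np.cos(np.radians(50))*np.cos(a),np.cos(np.radians(50))*np.sin(a),np.sin(np.radians(50))])
    print(yaw,z.round(3))
# stand base edges in top: gradient subpixel on rows/cols
g=cv2.cvtColor(t["frame"],cv2.COLOR_RGB2GRAY).astype(float)
print(g[115:156:3,296:330].astype(int))
print(bot.observe()["time_s"])
E
```

```text
hole tri (array([ 0.71002583, -0.22351552,  0.10181578]), np.float64(0.0006134483871098511)) [ 0.71039791 -0.22396593  0.1       ] [ 0.70917661 -0.22197303  0.1       ]
-3 [-0.642  0.034  0.766]
0 [-0.643  0.     0.766]
3 [-0.642 -0.034  0.766]
[[ 54  54  54  55  56  55  56  56  57  57  58  58  59  58  59  59  60  60
   60  61  61  62  63  64  65  65  66  66  67  67  68  69  69  70]
 [ 59  59  60  60  60  61  61  62  62  62  62  63  64  65  65  65  65  65
   67  67  67  68  68  70  71  71  72  73  73  73  74  75  76  76]
 [ 63  63  96 109  92  90  91  90 113 144 149 125 103 103 105 106 106 107
  107 106 107 108 106 101 111 151 175 146  94 105  89  77  77  79]
 [ 64  63  60  70 100 115 116 117 173 217 215 174 143 143 143 143 144 143
  143 143 143 143 140 131 122 191 227 195  75  75  75  76  76  77]
 [ 63  63  63  80 105 114 118 120 156 208 218 180 141 118  71  71  88 101
  127 149 160 161 156 137 119 193 229 200  97  70  70  70  71  71]
 [ 60  60  60  72  94  94  95 115 132 143 148 145 141 165 187 192 193 195
  195 195 195 196 194 193 194 181 145 102  67  62  62  62  62  62]
 [ 57  60
[... 423 characters left out ...]
  52  45  91 123 116  95  73  73 112 177 203 202 202 184 136  96
   89  85  92 130 180 202 201 197 176 128  69  49  49  49  49  49]
 [ 51  51  61  60  93 106  74  75  74  73  74  74  74 109 159 181 188 194
  194 191 187 182 169 143 127 123 123 115  86  54  55  51  50  49]
 [ 52  52  52  45  90 104  74  75  74  73  75  75  74  75  74  74  73  73
   74  74  73  74 100 124 125 124 125 122 101  73  70  51  51  51]
 [ 52  52  53  44  82 111  92  68  67  67  67  67  66  66  66  66  65  64
   65  63  63  81  96  97  96  96  95  87  65  50  51  51  51  51]
 [ 53  53  54  53  54  53  53  47  35  36  36  31  23  23  22  30  36  36
   44  52  52  53  51  52  51  52  52  52  51  51  51  52  52  51]]
0.1
```

```bash
python3 - <<'E'
from h import *
from cell import bot
t=load("top0.npz");s=load("scene0.npz")
T=lambda x,y:(285+(x-5)/10,110+(y-5)/10); S=lambda x,y:(240+(x-3.5)/7,255+(y-3.5)/7)
a=tri(t,T(375,155),s,S(300,293));b=tri(t,T(209,155),s,S(410,182)); print(a,b)
d=(b[0]-a[0]); print("post line yaw",np.degrees(np.arctan2(-d[0],d[1])),(a[0]+b[0])/2)
st=bot.observe(); print(go(st,(0.521,0.1495,0.24),8.35),st["eef_pos"])
E
```

```text
(array([ 0.76216694, -0.25253931,  0.0886901 ]), np.float64(7.542341587822597e-05)) (array([ 0.76049473, -0.19286687,  0.08869723]), np.float64(0.0012858932240305458))
post line yaw 1.6051833512951414 [ 0.76133083 -0.22270309  0.08869367]
(array([-5.773, -5.373,  0.038]), np.float64(-9.337193226352333), np.float64(-66.3475233109124)) [ 0.26045779 -0.59488831  0.24276933]
```

carry_out([
  [[-0.29,-0.27,0],0],
  [[-0.29,-0.27,0],0],
  [[-0.29,-0.27,0],0],
  [[-0.29,-0.27,0],0],
  [[-0.29,-0.27,0],0],
  [[-0.29,-0.27,0],0],
  [[-0.29,-0.27,0],0],
  [[-0.29,-0.27,0],0],
  [[-0.29,-0.27,0],0],
  [[-0.29,-0.27,0],0],
], claw=0.2, squeeze=30)

```text
time_s: 1.1
eef_pos: [0.3918, -0.2198, 0.2436]
tool_rot: [2.629, -1.719, -0.0]
wrist_force: [0.4, -0.6, 1.3]
width: 0.0547
```

carry_out([
  [[0,0,0],-1],
  [[0,0,0],-1],
  [[0,0,0],-1],
  [[0,0,0],-1],
  [[0,0,0],-1],
  [[0,0,0],-1],
  [[0,0,0],-1],
  [[0,0,0],-1],
  [[0,0,0],-1],
  [[0,0,0],-0.34],
])

```text
time_s: 2.1
eef_pos: [0.3914, -0.2213, 0.2435]
tool_rot: [-3.132, -0.236, 0.001]
wrist_force: [0.7, 0.6, 0.1]
width: 0.0551
```

```bash
python3 - <<'E'
from h import *
from cell import bot
st=bot.observe(); print(st["time_s"],st["eef_pos"],st["joints"],st["width"],st["wrist_force"]); print(go(st,(0.521,0.1495,0.2),8.35))
E
```

```text
2.1 [ 0.39142318 -0.22129891  0.24345249] [ 1.2017092   0.17670162 -0.81484078  2.02074714  0.15195512  1.00485169
  0.46338835] 0.0550916848433197 [0.70174106 0.58551109 0.12903931]
(array([ 1.838, -3.471,  0.435]), np.float64(0.0355142610259223), np.float64(8.634125857691165))
```

carry_out([
  [[0.184,-0.347,0],0],
  [[0.184,-0.347,0],0],
  [[0.184,-0.347,0],0],
  [[0.184,-0.347,0],0],
  [[0.184,-0.347,0],0],
  [[0.184,-0.347,0],0],
  [[0.184,-0.347,0],0],
  [[0.184,-0.347,0],0],
  [[0.184,-0.347,0],0],
  [[0.184,-0.347,0.1],0.03],
  [[0,0,0.3],0],
])

```text
time_s: 3.2
eef_pos: [0.5256, 0.1564, 0.2061]
tool_rot: [-3.127, -0.233, -0.011]
wrist_force: [0.0, 0.9, 0.0]
width: 0.0554
```

```bash
python3 - <<'E'
from h import *
from cell import bot,vision
st=bot.observe(); print(st["time_s"],st["joints"],st["wrist_force"]); print(go(st,(0.521,0.1495,0.2),8.35))
for n,roi in(("scene",(235,125,345,235)),("top",(160,140,270,240))):
    c=vision.read_camera(n); np.savez(n+"1.npz",**c); crop(c,roi,5,f"pics/{n}1.png")
a=cv2.imread("pics/scene1.png");b=cv2.imread("pics/top1.png");h=max(a.shape[0],b.shape[0])
f=lambda i:cv2.copyMakeBorder(i,0,h-i.shape[0],0,5,0)
m=np.hstack([f(a),f(b)]);cv2.imwrite("pics/both1.png",cv2.resize(m,(790,int(m.shape[0]*790/m.shape[1]))))
E
```

```text
3.2 [ 0.37016198  0.47143283 -0.90036371  1.84141571  0.42596763  1.02648776
 -0.55212456] [0.0350081  0.92227092 0.04764681]
(array([-0.056,  0.062,  0.06 ]), np.float64(0.021416249416918987), np.float64(8.519131481368602))
```

View pics/both1.png

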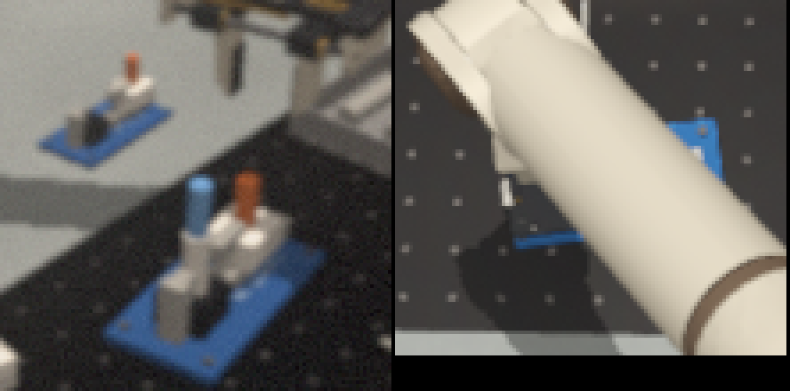

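carry_out([
  [[-0.056,0.062,0.06],0.02],
  [[0,0,0.3],0],
  [[0,0,0.3],0],
  [[0,0,0.2],0],
  [[0,0,0.15],0],
  [[0,0,0.1],0],
  [[0,0,0],0],
  [[0,0,0],0],
])

```text
time_s: 4.1
eef_pos: [0.5192, 0.1417, 0.0935]
tool_rot: [-3.134, -0.218, -0.002]
wrist_force: [0.3, 0.2, 0.3]
width: 0.0549
```

```bash
python3 - <<'E'
from h import *
from cell import bot,vision
st=bot.observe(); print(st["time_s"],st["eef_pos"],st["wrist_force"]); print(go(st,(0.521,0.1495,0.095),8.35))
c=vision.read_camera("scene"); crop(c,(255,125,355,215),7,"pics/scene2.png")
E
```

```text
4.1 [0.5191845  0.14168479 0.09352477] [0.25360433 0.20290155 0.34445325]
(array([ 0.029, -0.075, -0.015]), np.float64(-0.049990816525713966), np.float64(7.95007194641451))
```

View pics/scene2.png

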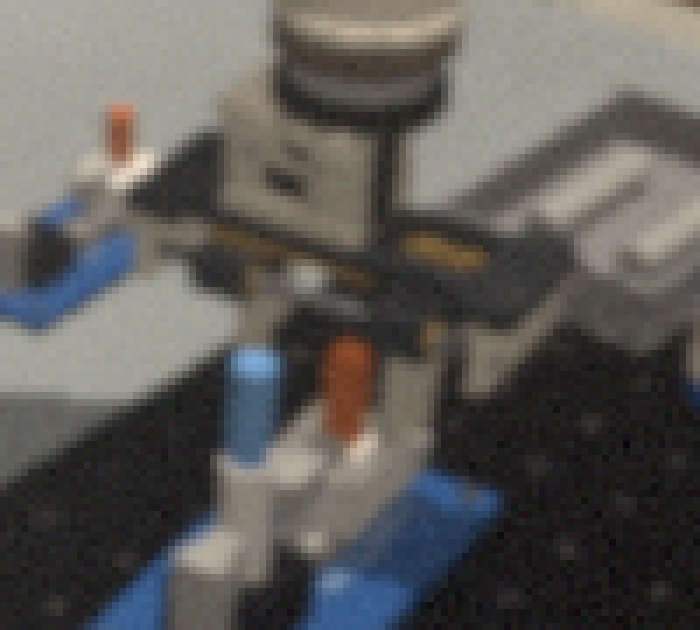

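carry_out([
  [[0.03,-0.075,0],-0.05],
  [[0,0,0],0],
  [[0,0,0],0],
])

```text
time_s: 4.45
eef_pos: [0.5208, 0.1503, 0.0932]
tool_rot: [-3.133, -0.231, -0.002]
wrist_force: [-0.4, 0.3, -0.3]
width: 0.0549
```

carry_out([
  [[0,0,0],0],
  [[0,0,0],0],
  [[0,0,0],0],
  [[0,0,0],0],
  [[0,0,0],0],
  [[0,0,0],0],
], claw=-1, squeeze=30)

```text
time_s: 5.05
eef_pos: [0.5205, 0.1495, 0.0927]
tool_rot: [3.133, 0.229, -0.0]
wrist_force: [-0.4, -0.4, 0.2]
width: 0.0155
```

```bash
python3 - <<'E'
from h import *
from cell import bot,vision
st=bot.observe(); print(st["time_s"],st["eef_pos"],st["wrist_force"],st["wrist_torque"],st["width"]); print(go(st,(0.521,0.1495,0.095),8.35))
c=vision.read_camera("scene"); crop(c,(255,125,355,215),7,"pics/scene3.png")
E
```

```text
5.05 [0.52051269 0.14951368 0.09270231] [-0.40737536 -0.37393333  0.23936136] [-0.06287665 -0.12847621 -0.02021279] 0.015509058595220634
(array([ 0.005,  0.001, -0.023]), np.float64(0.002070750067930963), np.float64(8.366565910436824))
```

View pics/scene3.png

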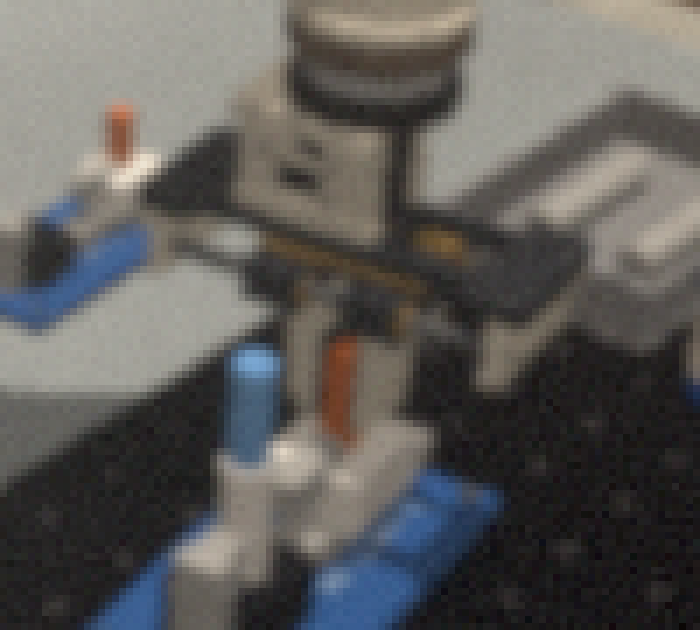

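carry_out([
  [[0,0.03,0],0],
  [[0,0.03,0],0],
  [[0,0.03,0],0],
  [[0,0.03,0],0],
  [[0,0.03,0],0],
  [[0,0,0],0],
  [[0,0,0],0],
])

```text
time_s: 5.8
eef_pos: [0.5228, 0.1339, 0.0927]
tool_rot: [3.132, 0.228, -0.0]
wrist_force: [0.3, -2.1, 0.0]
width: 0.0164
```

carry_out([
  [[0,0.02,0],0],
  [[0,0.02,0],0],
  [[0,0,0],0],
])

```text
time_s: 6.1
eef_pos: [0.5234, 0.1306, 0.0927]
tool_rot: [3.133, 0.229, 0.0]
wrist_force: [-0.3, 0.5, -1.3]
width: 0.0158
```

carry_out([
  [[0,0.02,0],0],
  [[0,0,0],0],
])

```text
time_s: 6.3
eef_pos: [0.5236, 0.1286, 0.0927]
tool_rot: [3.133, 0.229, -0.0]
wrist_force: [0.3, -0.2, -1.1]
width: 0.0159
```

carry_out([
  [[0,0.02,0],0],
  [[0,0,0],0],
])

```text
time_s: 6.5
eef_pos: [0.5239, 0.1269, 0.0927]
tool_rot: [-3.133, -0.229, -0.0]
wrist_force: [-0.5, 2.2, -1.7]
width: 0.0158
```

carry_out([
  [[0,0.02,0],0],
  [[0,0,0],0],
])

```text
time_s: 6.7
eef_pos: [0.5241, 0.1253, 0.0927]
tool_rot: [-3.132, -0.23, -0.0]
wrist_force: [-0.4, 3.1, -2.9]
width: 0.0153
```

carry_out([
  [[0,0.02,0],0],
  [[0,0,0],0],
])

```text
time_s: 6.9
eef_pos: [0.5243, 0.1236, 0.0927]
tool_rot: [-3.132, -0.23, -0.0]
wrist_force: [0.0, 5.4, -3.3]
width: 0.0159
```

carry_out([
  [[0,0,0],0],
])

```text
time_s: 7.0
eef_pos: [0.5244, 0.1236, 0.0927]
tool_rot: [-3.132, -0.23, -0.0]
wrist_force: [-0.9, 5.0, -3.0]
width: 0.016
```

carry_out([
  [[0,0.015,0],0],
  [[0,0,0],0],
  [[0,0,0],0],
])

```text
time_s: 7.3
eef_pos: [0.5245, 0.1225, 0.0927]
tool_rot: [-3.132, -0.231, -0.0]
wrist_force: [-0.0, 6.9, -3.4]
width: 0.0158
```

carry_out([
  [[0,0.005,0],0],
  [[0,0,0],0],
])

```text
time_s: 7.5
eef_pos: [0.5245, 0.1224, 0.0927]
tool_rot: [-3.131, -0.231, -0.0]
wrist_force: [0.6, 7.2, -3.6]
width: 0.0161
```

```bash
python3 - <<'E'
from h import *
from cell import bot,vision
F=[]
for i in range(4):
    c=vision.read_camera("scene"); st=bot.observe(); F.append(st["wrist_force"]); 
print(np.array(F).round(2),st["time_s"],st["eef_pos"])
crop(c,(270,155,330,225),9,"pics/scene4.png")
E
```

```text
[[-0.28  6.32 -4.45]
 [ 0.    7.11 -4.58]
 [ 0.08  6.46 -4.29]
 [ 0.3   6.85 -4.29]] 7.7 [0.52451952 0.12235569 0.09272113]
```

View pics/scene4.png

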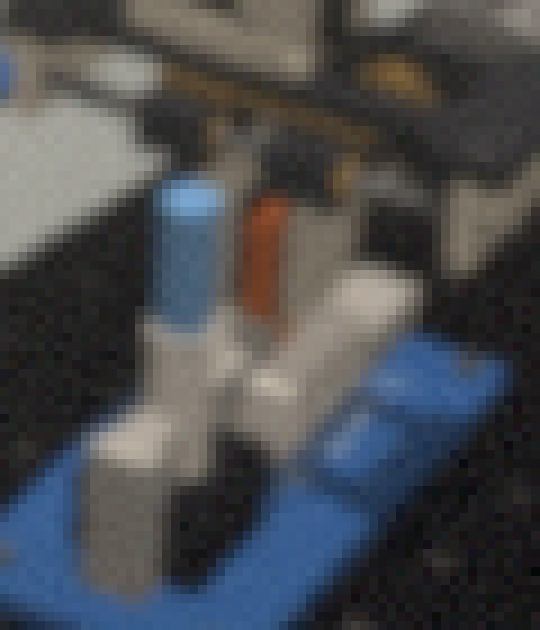

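carry_out([
  [[0,0.012,0],0],
  [[0,0,0],0],
  [[0,0,0],0],
  [[0,0,0],0],
])

```text
time_s: 8.1
eef_pos: [0.5246, 0.1214, 0.0927]
tool_rot: [-3.131, -0.231, -0.0]
wrist_force: [0.0, 6.4, -4.4]
width: 0.0156
```

```bash
python3 - <<'E'
from cell import bot,vision
import numpy as np
F=[]
for i in range(4):
    c=vision.read_camera("scene"); st=bot.observe(); F.append(st["wrist_force"]); 
print(np.mean(F,0).round(2),st["time_s"],st["eef_pos"])
E
```

```text
[-0.29  6.82 -4.7 ] 8.3 [0.52469186 0.12140447 0.09272627]
```

carry_out([
  [[0,0.006,0],0],
  [[0,0,0],0],
  [[0,0,0],0],
])

```text
time_s: 8.6
eef_pos: [0.5247, 0.1211, 0.0927]
tool_rot: [-3.13, -0.231, -0.001]
wrist_force: [-0.1, 7.8, -4.5]
width: 0.016
```

```bash
python3 - <<'E'
from cell import bot,vision
import numpy as np
F=[]
for i in range(6):
    c=vision.read_camera("scene"); st=bot.observe(); F.append(st["wrist_force"]); 
print(np.array(F).round(1),np.mean(F,0).round(2),st["time_s"],st["eef_pos"])
E
```

```text
[[-0.5  7.6 -5. ]
 [ 0.8  8.  -5. ]
 [ 0.3  7.2 -5.2]
 [-0.1  6.8 -4.1]
 [-0.3  8.1 -4.8]
 [ 0.3  8.3 -5.2]] [ 0.09  7.66 -4.89] 8.9 [0.52471111 0.12110115 0.09272511]
```

carry_out([
  [[0,-0.03,0],0],
  [[0,-0.04,0],0],
  [[0,-0.05,0],0],
  [[0,-0.05,0],0],
  [[0,-0.05,0],0],
  [[0,-0.05,0],0],
  [[0,-0.04,0],0],
  [[0,-0.02,0],0],
  [[0,0,0],0],
  [[0,0,0],0],
])

```text
time_s: 9.9
eef_pos: [0.5201, 0.1524, 0.0927]
tool_rot: [-3.132, -0.23, -0.0]
wrist_force: [-0.2, 1.6, -2.2]
width: 0.0162
```

carry_out([
  [[0,0,0],0],
  [[0,0,0],0],
  [[0,0,0],0],
  [[0,0,0],0],
], claw=0.1)

```text
time_s: 10.3
eef_pos: [0.5203, 0.1516, 0.0928]
tool_rot: [3.133, 0.229, 0.0]
wrist_force: [-0.1, 0.3, -0.2]
width: 0.0432
```

carry_out([
  [[0,0,-0.1],0],
  [[0,0,-0.3],0],
  [[0,0,-0.4],0],
  [[0,0,-0.4],0],
  [[0,0,-0.3],0],
  [[0,0,0],0],
])

```text
time_s: 10.9
eef_pos: [0.5227, 0.1534, 0.248]
tool_rot: [-3.132, -0.23, -0.013]
wrist_force: [0.9, 0.4, 0.7]
width: 0.0503
```

```bash
python3 - <<'E'
from h import *
from cell import bot,vision
st=bot.observe(); print(st["time_s"],st["eef_pos"],st["joints"],st["wrist_force"]); print(go(st,(0.535,0.060,0.25),98.35),go(st,(0.535,0.060,0.25),-81.65))
c=vision.read_camera("scene"); crop(c,(255,155,335,235),7,"pics/scene5.png"); np.savez("scene5.npz",**c)
E
```

```text
10.9 [0.52272542 0.1533692  0.24795968] [ 0.40749437  0.41509817 -0.93544316  1.80814792  0.37582796  1.09890844
 -0.51331304] [0.89444645 0.41614759 0.69546452]
(array([-0.015,  0.942, -0.021]), np.float64(-11.24522913530565), np.float64(8.388168300864013)) (array([-0.015,  0.942, -0.021]), np.float64(11.254770864694352), np.float64(8.388168300864013))
```

View pics/scene5.png

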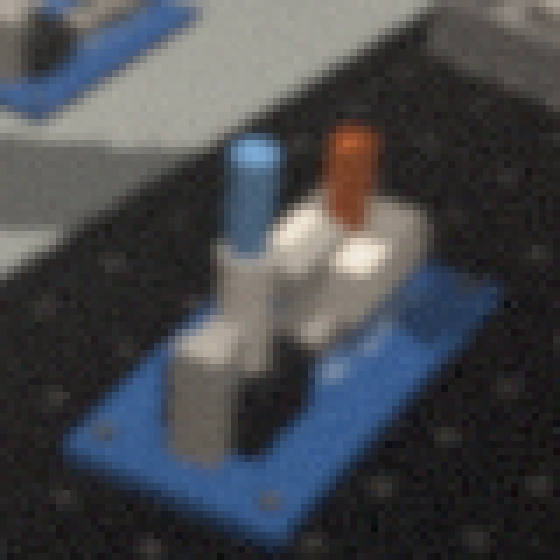

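carry_out([
  [[0,0,0],1],
  [[0,0,0],1],
  [[0,0,0],1],
  [[0,0,0],1],
  [[0,0,0],1],
  [[0,0,0],1],
  [[0,0,0],1],
  [[0,0,0],1],
  [[0,0,0],1],
  [[0,0,0],1],
  [[0,0,0],1],
  [[0,0,0],0.25],
], claw=0.2)

```text
time_s: 12.15
eef_pos: [0.5193, 0.1514, 0.2415]
tool_rot: [2.372, -2.057, -0.002]
wrist_force: [-0.4, 0.4, 0.0]
width: 0.0554
```

carry_out([
  [[0.25,0,0],0],
  [[0.35,0,0],0],
  [[0.25,0,0],0],
  [[0.1,0.02,0],0],
  [[0,0,0],0],
  [[0,0,0],0],
])

```text
time_s: 12.75
eef_pos: [0.5315, 0.0589, 0.2424]
tool_rot: [-2.379, 2.052, 0.002]
wrist_force: [0.1, 0.7, 0.2]
width: 0.0549
```

```bash
python3 - <<'E'
from h import *
from cell import bot,vision
st=bot.observe(); print(st["time_s"],st["eef_pos"],st["joints"],st["width"]); print(go(st,(0.534,0.059,0.138),-81.65))
c=vision.read_camera("scene"); crop(c,(255,115,335,215),6,"pics/scene6.png"); np.savez("scene5.npz",**c)
E
```

```text
12.75 [0.53152588 0.05888575 0.24244482] [ 0.31756097  0.31490904 -0.57413827  1.83785164  0.19443187  1.04550361
 -1.75591779] 0.05491806423709334
(array([ 0.004, -0.025,  1.044]), np.float64(0.010570790047054808), np.float64(-81.56546580208813))
```

View pics/scene6.png

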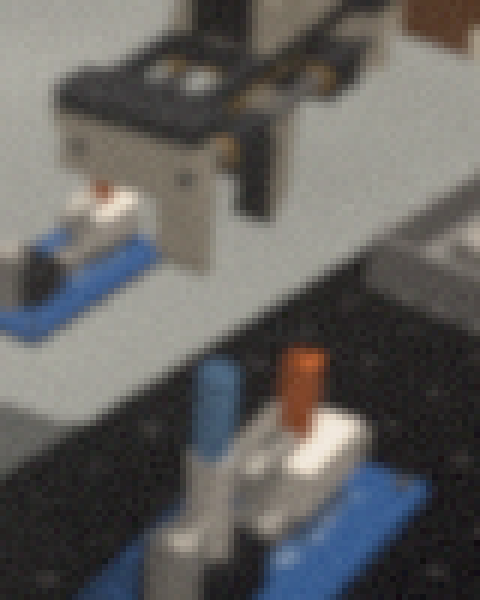

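carry_out([
  [[0.004,-0.025,0.2],0],
  [[0,0,0.3],0],
  [[0,0,0.25],0],
  [[0,0,0.2],0],
  [[0,0,0.12],0],
  [[0,0,0],0],
  [[0,0,0],0],
])

```text
time_s: 13.5
eef_pos: [0.535, 0.0584, 0.1363]
tool_rot: [-2.378, 2.051, -0.0]
wrist_force: [-0.9, -0.0, -0.4]
width: 0.0552
```

```bash
python3 - <<'E'
from h import *
from cell import bot,vision
st=bot.observe(); print(st["time_s"],st["eef_pos"],st["wrist_force"]); print(go(st,(0.534,0.059,0.135),-81.65))
c=vision.read_camera("scene"); crop(c,(255,115,335,215),6,"pics/scene7.png")
c=vision.read_camera("top"); crop(c,(185,145,265,215),7,"pics/top7.png")
E
```

```text
13.5 [0.53497487 0.05844902 0.1362762 ] [-0.94184179 -0.02659095 -0.35570733]
(array([-0.007,  0.009,  0.013]), np.float64(0.011594549417374261), np.float64(-81.55722571395204))
```

View pics/scene7.png

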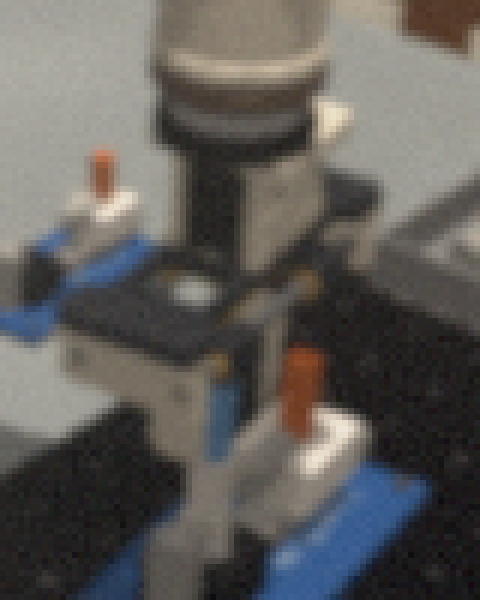

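View pics/top7.png

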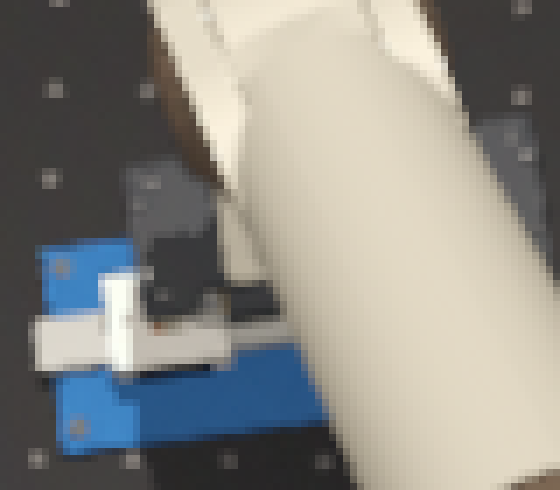

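carry_out([
  [[0,0.01,0],0],
  [[0,0,0],0],
  [[0,0,0],0],
  [[0,0,0],0],
  [[0,0,0],0],
  [[0,0,0],0],
], claw=-1, squeeze=20)

```text
time_s: 14.2
eef_pos: [0.5336, 0.0585, 0.1358]
tool_rot: [-2.378, 2.052, 0.001]
wrist_force: [-1.3, 3.0, 0.8]
width: 0.0199
```

```bash
python3 - <<'E'
from h import *
from cell import bot,vision
st=bot.observe(); print(st["time_s"],st["eef_pos"],st["wrist_force"],st["width"]); print(go(st,(0.534,0.059,0.135),-81.65))
c=vision.read_camera("scene"); crop(c,(255,115,335,215),6,"pics/scene8.png")
E
```

```text
14.2 [0.53355643 0.0585396  0.13582861] [-1.25458456  2.96128297  0.8306513 ] 0.019895246604355536
(array([-0.004, -0.005,  0.008]), np.float64(0.008239267907169912), np.float64(-81.5840522917959))
```

View pics/scene8.png

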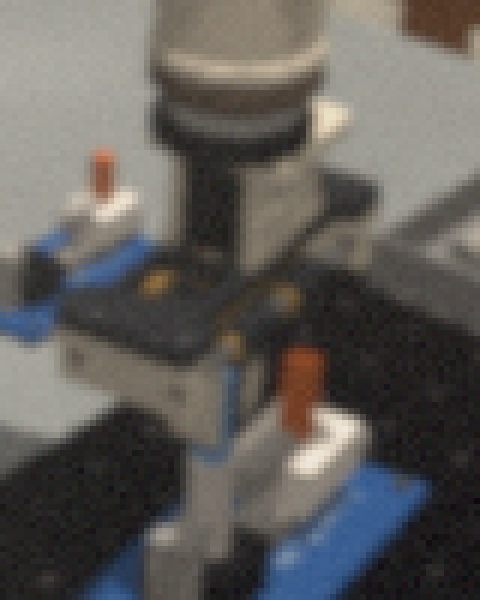

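carry_out([
  [[-0.008,0,0],0],
  [[0,0,-0.05],0],
  [[0,0,-0.1],0],
  [[0,0,-0.1],0],
], squeeze=25)

```text
time_s: 14.65
eef_pos: [0.5331, 0.0581, 0.1613]
tool_rot: [2.377, -2.053, -0.001]
wrist_force: [-0.7, 2.4, -2.6]
width: 0.0193
```

carry_out([
  [[0,0,-0.1],0],
  [[0,0,-0.1],0],
  [[0,0,-0.1],0],
  [[0,0,-0.1],0],
  [[0,0,0],0],
  [[0,0,0],0],
])

```text
time_s: 15.25
eef_pos: [0.5338, 0.0575, 0.2011]
tool_rot: [-2.377, 2.054, -0.002]
wrist_force: [-0.2, -0.4, -1.5]
width: 0.0193
```

```bash
python3 - <<'E'
from h import *
from cell import bot,vision
st=bot.observe(); print(st["time_s"],st["eef_pos"],st["wrist_force"],st["width"],st["joints"])
c=vision.read_camera("scene"); crop(c,(255,115,335,215),6,"pics/scene9.png"); np.savez("scene9.npz",**c)
E
```

```text
15.25 [0.53376321 0.05752378 0.2011156 ] [-0.23416238 -0.38511706 -1.49724496] 0.019290100623946455 [ 0.30050818  0.36752422 -0.55870685  1.87486205  0.23506845  0.96359022
 -1.78855535]
```

View pics/scene9.png

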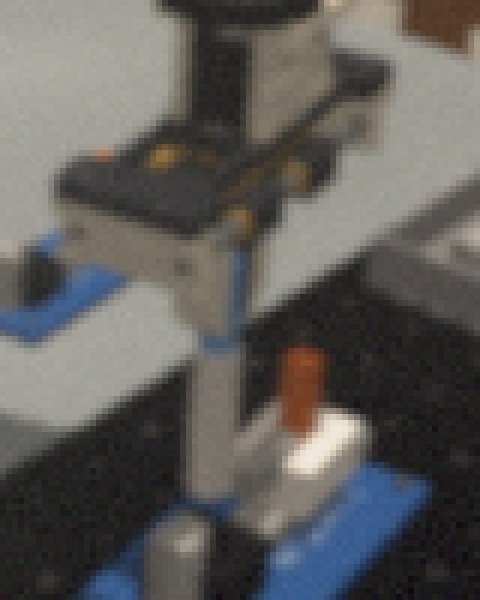

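carry_out([
  [[0,-0.1,0],0],
  [[0,-0.15,0],0],
  [[0,-0.12,0],0],
  [[0,-0.05,0],0],
  [[0,0,0],0],
  [[0,0,0],0],
])

```text
time_s: 15.9
eef_pos: [0.5746, 0.0643, 0.2003]
tool_rot: [2.377, -2.053, -0.001]
wrist_force: [-0.8, 0.3, -1.0]
width: 0.0196
```

```bash
python3 - <<'E'
from h import *
from cell import bot,vision
st=bot.observe(); print(st["time_s"],st["eef_pos"],st["wrist_force"],st["width"])
o=np.array([.534,.059]);ex=np.array([.989,.145]); p=o+.041*ex; print(p, go(st,(*p,.149),-81.65))
c=vision.read_camera("scene"); crop(c,(255,115,335,215),6,"pics/scene10.png"); np.savez("scene9.npz",**c)
c=vision.read_camera("top"); crop(c,(185,145,265,215),7,"pics/top10.png")
E
```

```text
15.9 [0.57456417 0.06433088 0.20030537] [-0.83725034  0.31976742 -1.01756183] 0.01962984458552173
[0.574549 0.064945] (array([-0.006, -0.001,  0.513]), np.float64(0.004816876337492059), np.float64(-81.61147794901566))
```

View pics/scene10.png

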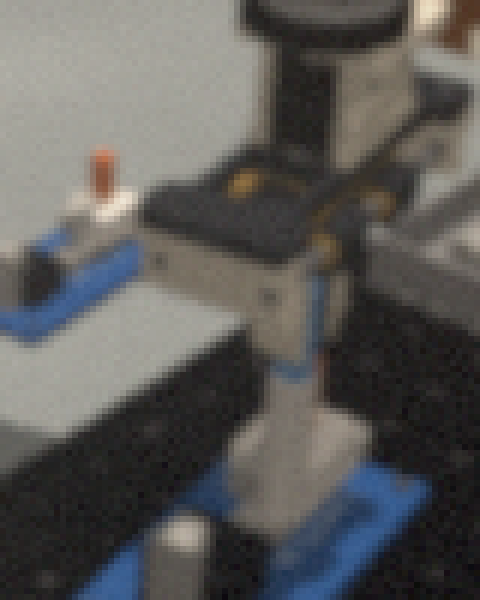

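carry_out([
  [[0,0,0.1],0],
  [[0,0,0.15],0],
  [[0,0,0.13],0],
  [[0,0,0.09],0],
  [[0,0,0.04],0],
  [[0,0,0],0],
  [[0,0,0],0],
])

```text
time_s: 16.7
eef_pos: [0.5753, 0.0644, 0.1499]
tool_rot: [-2.377, 2.053, -0.0]
wrist_force: [0.4, -0.8, -0.9]
width: 0.0195
```

carry_out([
  [[0,0.02,0],0],
  [[0,0.02,0],0],
  [[0,0.06,0],0],
  [[0,0.06,0],0],
  [[0,0,0],0],
], squeeze=8)

```text
time_s: 17.2
eef_pos: [0.5585, 0.0618, 0.15]
tool_rot: [2.378, -2.053, 0.001]
wrist_force: [0.6, 0.2, -0.7]
width: 0.0199
```

```bash
python3 - <<'E'
from h import *
from cell import bot,vision
st=bot.observe(); print(st["time_s"],st["eef_pos"],st["wrist_force"],st["wrist_torque"],st["width"])
o=np.array([.534,.059]);ex=np.array([.989,.145]); print("u",(st["eef_pos"][:2]-o)@ex)
c=vision.read_camera("scene"); crop(c,(255,115,335,215),6,"pics/scene11.png")
E
```

```text
17.2 [0.5585038  0.06175283 0.15002739] [ 0.60894973  0.19044027 -0.72950412] [ 0.1799316  -0.11184768  0.03829839] 0.019922192687843534
u 0.024633420083262456
```

View pics/scene11.png

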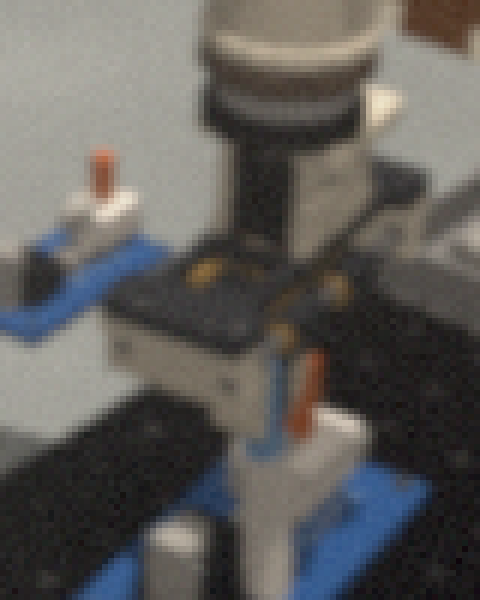

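carry_out([
  [[0,0.077,0],0],
  [[0,0.077,0.01],0],
  [[0,0.077,0.02],0],
  [[0,0.085,0.025],0],
  [[0,0.085,0.03],0],
  [[0,0.08,0.04],0],
  [[0,0.06,0.035],0],
  [[0,0,0],0],
  [[0,0,0],0],
])

```text
time_s: 18.15
eef_pos: [0.5052, 0.0539, 0.1335]
tool_rot: [2.377, -2.053, -0.001]
wrist_force: [0.5, 1.2, -0.9]
width: 0.0198
```

```bash
python3 - <<'E'
from h import *
from cell import bot,vision
st=bot.observe(); print(st["time_s"],st["eef_pos"],st["wrist_force"],st["wrist_torque"],st["width"])
o=np.array([.534,.059]);ex=np.array([.989,.145]); print("u",(st["eef_pos"][:2]-o)@ex)
c=vision.read_camera("scene"); crop(c,(255,115,335,215),6,"pics/scene12.png")
c=vision.read_camera("top"); crop(c,(185,145,265,215),7,"pics/top12.png")
E
```

```text
18.15 [0.50524425 0.05387889 0.13345412] [ 0.5459132   1.21099149 -0.9385242 ] [0.04697049 0.03346191 0.00586464] 0.019808745400943618
u -0.029182001509021477
```

View pics/scene12.png

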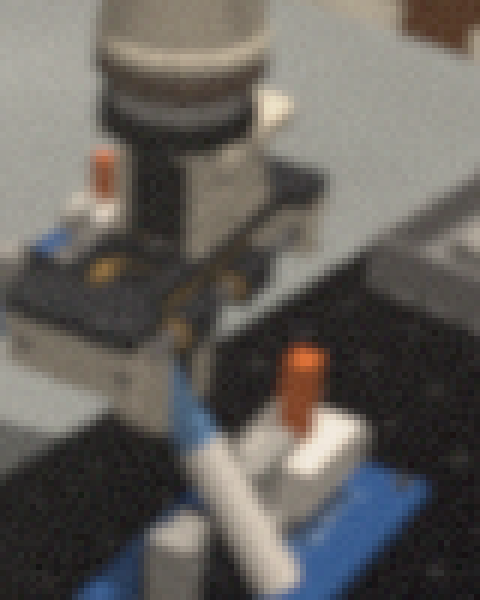

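View pics/top12.png

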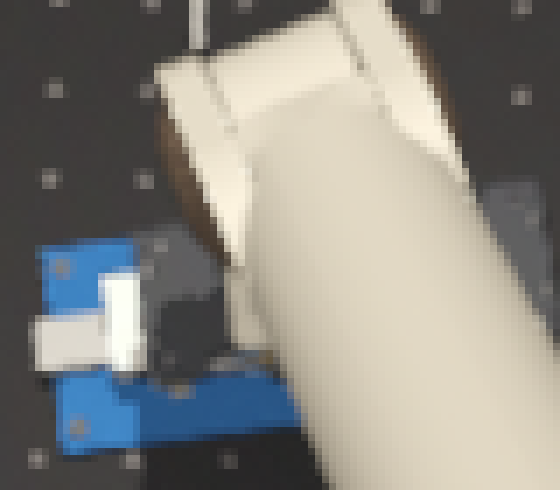

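carry_out([
  [[0,0,0],0],
  [[0,0,0],0],
  [[0,0,-0.03],0],
  [[0,0,-0.1],0],
  [[0,0,-0.25],0],
  [[0,0,-0.3],0],
  [[0,0,-0.25],0],
  [[0,0,-0.15],0],
  [[0,0,0],0],
  [[0,0,0],0],
], squeeze=50)

```text
time_s: 19.25
eef_pos: [0.5057, 0.0539, 0.242]
tool_rot: [-2.377, 2.053, -0.001]
wrist_force: [0.5, 0.2, -1.4]
width: 0.0193
```

```bash
python3 - <<'E'
from h import *
from cell import bot,vision
st=bot.observe(); print(st["time_s"],st["eef_pos"],st["wrist_force"],st["width"],st["joints"]); np.save("st13.npy",st,allow_pickle=True)
c=vision.read_camera("scene"); crop(c,(255,85,335,185),6,"pics/scene13.png"); np.savez("scene13.npz",**c)
c=vision.read_camera("top"); crop(c,(185,125,265,215),6,"pics/top13.png"); np.savez("top13.npz",**c)
E
```

```text
19.25 [0.50566378 0.05389108 0.24197647] [ 0.4948051   0.21242468 -1.40454464] 0.019283713685560276 [ 0.34768769  0.26615935 -0.58979044  1.89946538  0.17257782  1.02530675
 -1.74046637]
```

View pics/scene13.png

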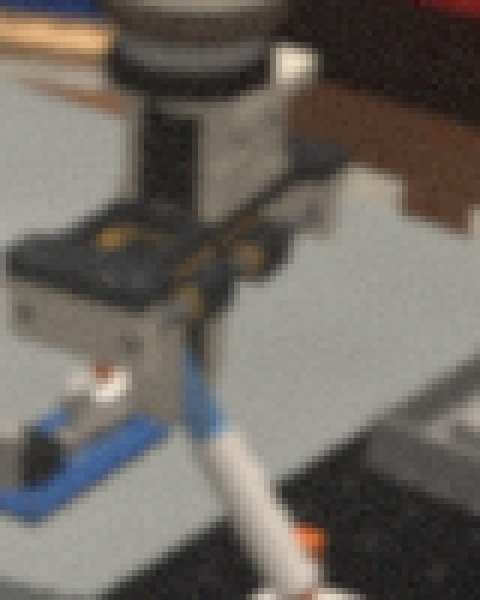

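View pics/top13.png

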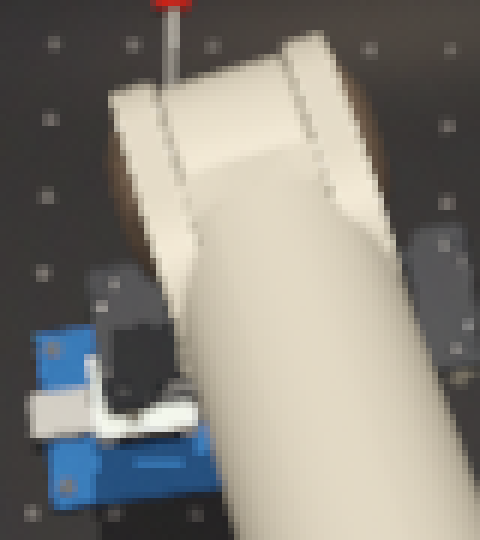

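carry_out([
  [[0.2,-0.03,-0.05],0.2],
  [[0.36,-0.03,-0.05],0.2],
  [[0.36,-0.03,-0.05],0.2],
  [[0.36,-0.03,-0.03],0.2],
  [[0.36,-0.03,0],0.12],
  [[0.36,-0.03,0],0],
  [[0.36,-0.03,0],0],
  [[0.3,-0.03,0],0],
  [[0.15,0,0],0],
  [[0,0,0],0],
  [[0,0,0],0],
])

```text
time_s: 20.45
eef_pos: [0.5453, -0.2234, 0.2592]
tool_rot: [-2.241, 2.201, 0.003]
wrist_force: [-0.1, 0.5, -1.3]
width: 0.0192
```

```bash
python3 - <<'E'
from h import *
from cell import bot,vision
st=bot.observe(); print(st["time_s"],st["eef_pos"],st["wrist_force"],st["width"],st["joints"]); print(go(st,(.577,-.226,.2586),-89))
E
```

```text
20.45 [ 0.5453324  -0.22340677  0.25918952] [-0.07552372  0.50005204 -1.29197519] 0.019174600575923222 [ 0.67552729  0.37636418 -0.4238452   1.6911411   0.16791173  1.11169519
 -1.34961687]
(array([ 0.032, -0.316,  0.006]), np.float64(0.004849736093128184), np.float64(-88.96128773726728))
```

carry_out([
  [[0.01,-0.1,0],0],
  [[0.01,-0.1,0],0],
  [[0.01,-0.08,0.006],0],
  [[0,-0.036,0],0],
  [[0,0,0],0],
  [[0,0,0],0],
  [[0,0,0],0],
])

```text
time_s: 21.15
eef_pos: [0.5769, -0.2273, 0.2591]
tool_rot: [2.241, -2.202, -0.0]
wrist_force: [-1.4, 0.1, -0.6]
width: 0.0189
```

```bash
python3 - <<'E'
from h import *
from cell import bot,vision
st=bot.observe(); print(st["time_s"],st["eef_pos"],st["tool_rot"],st["wrist_force"]); print(go(st,(.577,-.226,.2586),-89))
for n,roi in(("scene",(215,185,325,305)),("top",(255,105,355,195))):
    c=vision.read_camera(n); np.savez(n+"14.npz",**c); crop(c,roi,5 if n=="scene" else 6,f"pics/{n}14.png")
E
```

```text
21.15 [ 0.57688851 -0.22725081  0.25905704] [ 2.24060960e+00 -2.20162845e+00 -4.29117633e-04] [-1.42619396  0.09241613 -0.6367043 ]
(array([-0.012, -0.001,  0.005]), np.float64(0.000690960060478497), np.float64(-88.99447133394038))
```

View pics/scene14.png

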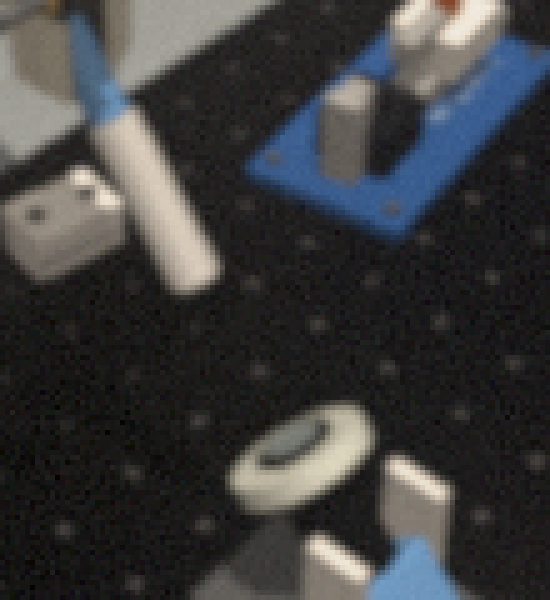

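View pics/top14.png

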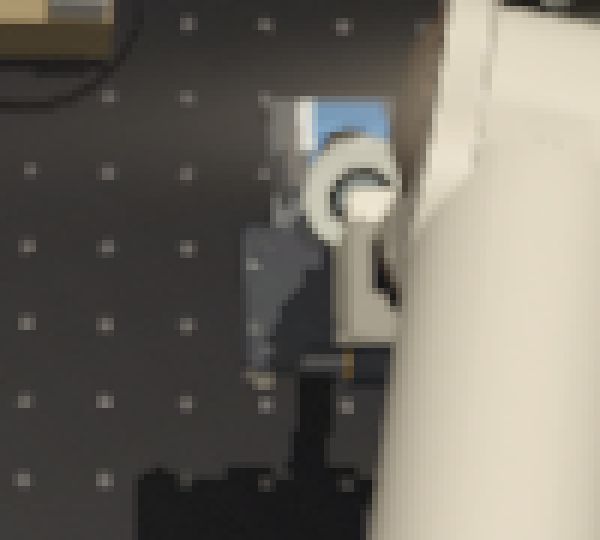

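```bash
python3 - <<'E'
from h import *
c=load("scene14.npz"); t=load("top14.npz")
G=np.array([.5769,-.2273,.261])
hsv=cv2.cvtColor(c["frame"],cv2.COLOR_RGB2HSV); 
x0,y0=228,200
roi=(232,204,262,246)
g=c["frame"][204:246,228:262].min(2)
m=(c["frame"].min(2)>95).astype(np.uint8)*255; k=np.zeros_like(m)
cv2.fillPoly(k,[np.array([[233,208],[246,204],[262,243],[247,247],[240,228]])],255); m&=k
ys,xs=np.nonzero(m); q=np.stack([xs,ys],1).astype(np.float32)
vx,vy,cx,cy=cv2.fitLine(q,cv2.DIST_L2,0,.01,.01).ravel(); print("line dir",np.degrees(np.arctan2(vy,vx)),(cx,cy),len(xs), cv2.minAreaRect(q))
cv2.imwrite("pics/mk.png",cv2.resize(m[195:255,222:270],None,fx=8,fy=8,interpolation=0))
az=np.radians(181)
for th in(36,38,40,42,44):
    s=np.sin(np.radians(th));a=np.array([s*np.cos(az),s*np.sin(az),np.cos(np.radians(th))])
    P=[G+(x-.119)*a for x in(0,.085)]
    p=proj(c,P); d=p[0]-p[1]
    # distance from fitted centroid
    n=np.array([-vy,vx]); print(th,p.round(1).tolist(),"dir",np.degrees(np.arctan2(d[1],d[0])).round(2),"off",((p-[cx,cy])@n).round(2),"len",np.linalg.norm(d).round(1))
    for yaw in(-3,3):
        az2=az+np.radians(yaw);a2=np.array([s*np.cos(az2),s*np.sin(az2),np.cos(np.radians(th))]);p=proj(c,[G-.119*a2,G-.034*a2]);d=p[0]-p[1];print("   yaw",yaw,np.degrees(np.arctan2(d[1],d[0])).round(2))
E
```

```text
line dir 62.713196 (np.float32(245.72597), np.float32(224.32452)) 416 ((245.00001525878906, 224.5000457763672), (39.35479736328125, 12.074766159057617), 63.43495178222656)
36 [[252.1, 240.1], [235.6, 207.3]] dir 63.17 off [1.53 1.24] len 36.7
   yaw -3 64.67
   yaw 3 61.72
38 [[253.2, 239.9], [235.9, 207.3]] dir 62.05 off [0.51 0.94] len 37.0
   yaw -3 63.6
   yaw 3 60.52
40 [[254.3, 239.7], [236.2, 207.2]] dir 60.92 off [-0.52  0.64] len 37.3
   yaw -3 62.55
   yaw 3 59.34
42 [[255.3, 239.5], [236.4, 207.1]] dir 59.8 off [-1.56  0.35] len 37.5
   yaw -3 61.5
   yaw 3 58.15
44 [[256.3, 239.2], [236.7, 206.9]] dir 58.69 off [-2.6   0.05] len 37.7
   yaw -3 60.44
   yaw 3 56.98
```

View pics/mk.png

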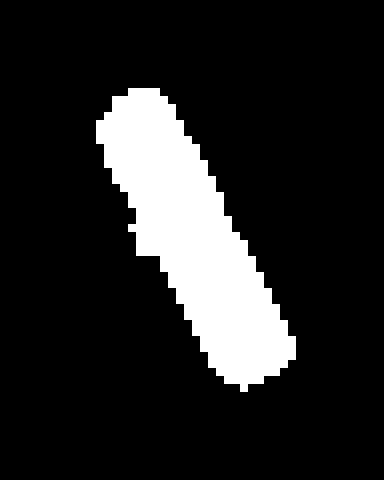

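```bash
cat > edge.py <<'E'
from h import *
def edges(c,rows_r,rows_l,cen,thr=90,w=11):
    g=cv2.cvtColor(c["frame"],cv2.COLOR_RGB2GRAY).astype(float); R=[];L=[]
    for side,rows,out in((1,rows_r,R),(-1,rows_l,L)):
        for y in rows:
            x=int(round(cen(y)))
            for i in range(w):
                a,b=g[y,x],g[y,x+side]
                if a>=thr>b: out.append((x+side*(a-thr)/(a-b),y)); break
                x+=side
    return np.array(R),np.array(L)
def sil(c,G,th,az,r=.012,sg=.119):
    s=np.sin(np.radians(th));a=np.array([s*np.cos(az),s*np.sin(az),np.cos(np.radians(th))])
    C=-c["R"].T@c["t"]; out=[]
    for x in(0,.085):
        P=G+(x-sg)*a; v=C-P; v-=a*(v@a); n=np.cross(a,v); n/=np.linalg.norm(n); vh=v/np.linalg.norm(v)
        k=r/np.linalg.norm(v); out.append([P+r*(vh*k+sg_*n*np.sqrt(1-k*k)) for sg_ in(1,-1)])
    return np.array(out)
E
python3 - <<'E'
from edge import *
c=load("scene14.npz"); G=np.array([.5769,-.2273,.261])
cen=lambda y:236+(y-207.3)*(254-236)/(239.8-207.3)
R,L=edges(c,range(210,238),range(230,240),cen)
def fit(p):
    k=np.polyfit(p[:,1],p[:,0],1); return k,np.abs(np.polyval(k,p[:,1])-p[:,0]).max()
kr,er=fit(R);kl,el=fit(L); print("R dxdy",kr,er,"L",kl,el)
az=np.radians(181)
for th in(34,36,38,40,42):
    S=sil(c,G,th,az)
    for j in(0,1):
        p=proj(c,S[:,j]); k=(p[0,0]-p[1,0])/(p[0,1]-p[1,1]); 
        print(th,j,"slope",k.round(3),"x@225",(p[1,0]+k*(225-p[1,1])).round(2),"x@236",(p[1,0]+k*(236-p[1,1])).round(2))
print("meas R x@225,236",np.polyval(kr,[225,236]),"L",np.polyval(kl,[225,236]))
E
```

```text
R dxdy [  0.51695635 136.1291283 ] 0.15081088093171502 L [  0.51631901 123.57112073] 0.06969115693490835
34 0 slope 0.478 x@225 249.59 x@236 254.85
34 1 slope 0.484 x@225 237.86 x@236 243.19
36 0 slope 0.503 x@225 250.43 x@236 255.96
36 1 slope 0.509 x@225 238.56 x@236 244.15
38 0 slope 0.528 x@225 251.28 x@236 257.09
38 1 slope 0.533 x@225 239.26 x@236 245.12
40 0 slope 0.554 x@225 252.15 x@236 258.25
40 1 slope 0.558 x@225 239.96 x@236 246.1
42 0 slope 0.581 x@225 253.04 x@236 259.42
42 1 slope 0.583 x@225 240.68 x@236 247.1
meas R x@225,236 [252.44430753 258.13082741] L [239.74289724 245.42240632]
```

```bash
python3 - <<'E'
from edge import *
t=load("top14.npz");c=load("scene14.npz"); G=np.array([.5769,-.2273,.261]); az=np.radians(181)
print(cv2.cvtColor(t["frame"],cv2.COLOR_RGB2GRAY)[132:148,307:324])
for th in(37,40):
  for yaw in(-4,0,4):
    s=np.sin(np.radians(th));z=az+np.radians(yaw);a=np.array([s*np.cos(z),s*np.sin(z),np.cos(np.radians(th))]); F=G-.119*a
    # silhouette sides near foot and far (top) foot rim
    S=sil(t,G,th,z); p=proj(t,S.reshape(-1,3)).round(1).tolist(); print(th,yaw,F.round(4),"foot px",proj(t,F).round(1),"sil",p)
print("VP px",proj(t,[.652,-.2245,.169]),"lens px",proj(t,[.710,-.2235,.1]))
E
```

```text
[[175 191 194 195 195 188 179 177 174 175 180 191 197 170  93  77  80]
 [186 195 196 196 189 156 110  98  81  80 114 162 188 177 115  73  79]
 [194 197 197 188 153  94  88 106 109 107  89  86 151 174 138  67  81]
 [197 197 193 157  68  95 134 148 148 148 134  90  88 159 159  65  91]
 [198 198 179 115  84 130 165 184 189 189 189 181 172 171 141  67  99]
 [198 198 166  54 109 156 197 222 227 227 227 227 225 200 132  90 110]
 [198 198 168  65 114 168 209 228 227 227 227 227 216 178 123 114 120]
 [199 199 172  82  98 149 201 227 227 228 228 225 202 149 123 119 117]
 [198 199 177 109  67 127 200 220 219 228 228 213 172 135 119 119 115]
 [192 199 188 163 125 118 187 193 190 213 212 185 127 127 118 119 127]
 [175 200 199 199 179 138 149 158 161 164 156 137 122 127 118 119 140]
 [145 192 200 199 188 158 148 159 165 163 142 124 124 125 118 117 146]
 [ 80 146 183 192 178 136 148 160 161 152 122 107 124 128 119 117 145]
 [ 71  70 104 157 159 127 149 160 159 139  86  83 121 128 119 124 139]
 [ 74  67  54  92 118 127 148 160 160 136  71  72 121 133 118 127 138]
 [ 82  68  45  85 115 127 148 160 1
[... 156 characters left out ...]
7.3]]
37 0 [ 0.6485 -0.2261  0.166 ] foot px [[317.8 149. ]] sil [[314.4, 150.2], [321.1, 147.8], [317.4, 159.5], [324.5, 157.0]]
37 4 [ 0.6482 -0.2211  0.166 ] foot px [[316.3 149.1]] sil [[313.1, 150.5], [319.5, 147.5], [317.1, 159.8], [323.9, 156.7]]
40 -4 [ 0.6533 -0.2313  0.1698] foot px [[319.5 147.4]] sil [[316.0, 148.0], [323.0, 146.6], [317.8, 158.5], [325.2, 157.0]]
40 0 [ 0.6534 -0.226   0.1698] foot px [[317.9 147.3]] sil [[314.5, 148.3], [321.3, 146.2], [317.4, 158.8], [324.6, 156.6]]
40 4 [ 0.6531 -0.2206  0.1698] foot px [[316.3 147.4]] sil [[313.0, 148.7], [319.6, 146.0], [317.1, 159.2], [324.0, 156.3]]
VP px [[317.43844259 147.77686375]] lens px [[314.47026761 137.70433077]]
```

```bash
python3 - <<'E'
from edge import *
az=np.radians(181); th=37
s=np.sin(np.radians(th));a=np.array([s*np.cos(az),s*np.sin(az),np.cos(np.radians(th))]); G=np.array([.5769,-.2273,.261])
ims=[]
for n,roi,f in(("top",(285,115,345,190),7),("scene",(215,185,275,260),7)):
    c=load(n+"14.npz"); x0,y0,x1,y1=roi
    im=cv2.resize(c["frame"][y0:y1,x0:x1,::-1],None,fx=f,fy=f,interpolation=0)
    u=np.cross(a,[0,1,0]);u/=np.linalg.norm(u);v=np.cross(a,u)
    for sc,r,col in((0,.012,(0,0,255)),(.085,.012,(0,255,0)),(.135,.01,(255,0,0))):
        P=[G+(sc-.119)*a+r*(u*np.cos(k)+v*np.sin(k)) for k in np.linspace(0,6.28,40)]
        p=((proj(c,P)-[x0,y0]+.5)*f).astype(np.int32); cv2.polylines(im,[p],True,col,1)
    for sg in(1,-1):
        P=[G+[dx,sg*.01,dz] for dx,dz in((-.0095,-.019),(.0095,-.019),(.0095,.04),(-.0095,.04))]
        p=((proj(c,P)-[x0,y0]+.5)*f).astype(np.int32); cv2.polylines(im,[p],True,(0,255,255),1)
    ims.append(im)
cv2.imwrite("pics/ov14.png",np.hstack(ims)[:,:800])
E
```

```text
(no output)
```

View pics/ov14.png

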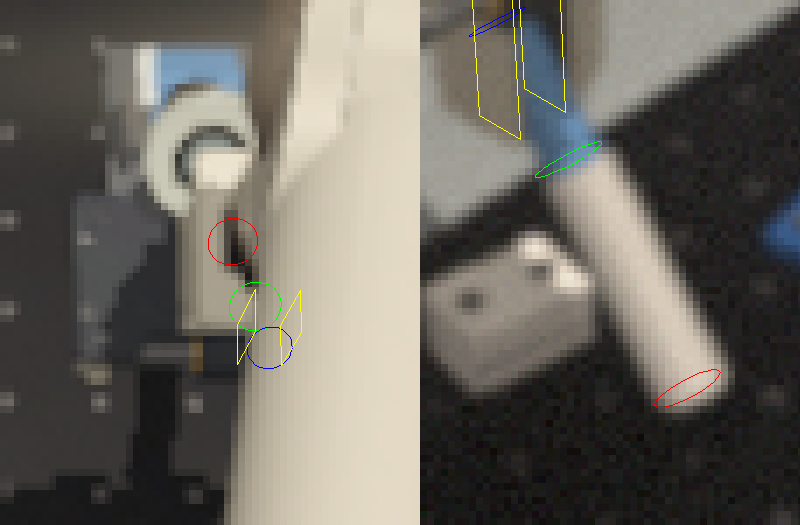

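Scene view: the shaft is clear of everything, and the foot is at about px (252,242), within about 1 px of the prediction. In the top view the shaft is hidden; the white patch there is part of the wrist, not the shaft. The silhouette slope gives a tilt of about 37°, against the 40° I want. There's plenty of time left, so I'll go back to the block edge and add about 3°.

carry_out([
  [[-0.15,0.1,0],-0.2],
  [[-0.3,0.1,0],-0.2],
  [[-0.36,0.1,0],-0.2],
  [[-0.36,0.06,0],-0.2],
  [[-0.36,0.03,0],-0.12],
  [[-0.36,0.03,0],0],
  [[-0.36,0.03,0],0],
  [[-0.3,0.03,0],0],
  [[-0.2,0.03,0],0],
  [[-0.05,0,0],0],
  [[0,0,0],0],
  [[0,0,0],0],
])

```text
time_s: 22.45
eef_pos: [0.4958, 0.0451, 0.2592]
tool_rot: [2.376, -2.055, 0.001]
wrist_force: [-0.1, -0.6, -0.5]
width: 0.0189
```

```bash
python3 - <<'E'
from h import *
from cell import bot,vision
st=bot.observe(); print(st["time_s"],st["eef_pos"],st["wrist_force"],st["width"]); print(go(st,(.5052+.004,.0539+.0006,.1335),-81.6))
E
```

```text
22.45 [0.4958141  0.04510601 0.25916451] [-0.0913908  -0.62192544 -0.516828  ] 0.018864852856985685
(array([-0.075, -0.146,  1.257]), np.float64(-0.016402644138994543), np.float64(-81.73123114295015))
```

carry_out([
  [[-0.075,-0.146,0],0],
  [[0,0,0.2],0],
  [[0,0,0.3],0],
  [[0,0,0.3],0],
  [[0,0,0.2],0],
  [[0,0,0.15],0],
  [[0,0,0.06],0],
  [[0,0,0.03],0],
  [[0,0,0],0],
  [[0,0,0],0],
])

```text
time_s: 23.45
eef_pos: [0.5096, 0.0563, 0.1361]
tool_rot: [-2.377, 2.053, -0.002]
wrist_force: [0.6, -0.2, -1.2]
width: 0.0188
```

```bash
python3 - <<'E'
from h import *
from cell import bot,vision
st=bot.observe(); print(st["time_s"],st["eef_pos"],st["wrist_force"],st["width"]); print(go(st,(.5052,.0539,.1335),-81.6))
o=np.array([.534,.059]);ex=np.array([.989,.145]); print("u",(st["eef_pos"][:2]-o)@ex)
c=vision.read_camera("scene"); crop(c,(255,115,335,215),6,"pics/scene15.png")
E
```

```text
23.45 [0.50957918 0.05629062 0.13605848] [ 0.57223675 -0.22200591 -1.20769358] 0.018821696212535904
(array([0.017, 0.047, 0.026]), np.float64(-0.004519878251669104), np.float64(-81.63618554603703))
u -0.02454504736770863
```

View pics/scene15.png

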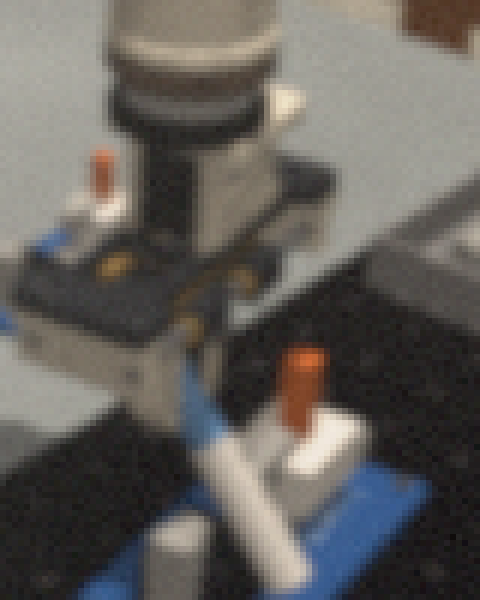

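carry_out([
  [[0,0,0],0],
  [[0,0,0],0],
  [[0,0.025,0.013],0],
  [[0,0.025,0.013],0],
  [[0,0.025,0.013],0],
  [[0,0.027,0.013],0],
  [[0,0,0],0],
  [[0,0,0],0],
], squeeze=8)

```text
time_s: 24.3
eef_pos: [0.4986, 0.0548, 0.13]
tool_rot: [-2.378, 2.053, -0.0]
wrist_force: [0.8, 0.3, -1.2]
width: 0.0197
```

carry_out([
  [[0,0,0],0],
  [[0,0,0],0],
  [[0,0,-0.03],0],
  [[0,0,-0.1],0],
  [[0,0,-0.25],0],
  [[0,0,-0.3],0],
  [[0,0,-0.25],0],
  [[0,0,-0.2],0],
  [[0,0,-0.1],0],
  [[0,0,0],0],
], squeeze=50)

```text
time_s: 25.3
eef_pos: [0.4994, 0.0549, 0.2545]
tool_rot: [-2.376, 2.052, -0.004]
wrist_force: [1.3, -0.6, -1.3]
width: 0.0189
```

carry_out([
  [[0.2,-0.03,0],0.2],
  [[0.36,-0.06,0],0.2],
  [[0.36,-0.1,0],0.2],
  [[0.36,-0.1,0],0.2],
  [[0.36,-0.1,0],0.12],
  [[0.36,-0.08,0],0],
  [[0.36,-0.05,0],0],
  [[0.3,-0.03,0],0],
  [[0.1,0,0],0],
  [[0,0,0],0],
  [[0,0,0],0],
])

```text
time_s: 26.4
eef_pos: [0.5688, -0.216, 0.2519]
tool_rot: [-2.241, 2.201, 0.004]
wrist_force: [0.5, 0.8, -1.1]
width: 0.0189
```

```bash
python3 - <<'E'
from h import *
from cell import bot,vision
st=bot.observe(); print(st["time_s"],st["eef_pos"],st["wrist_force"],st["width"],st["joints"]); print(go(st,(.577,-.2257,.2586),-89))
E
```

```text
26.4 [ 0.56882521 -0.21599929  0.25190475] [ 0.54051974  0.82654249 -1.11139194] 0.01891457409874102 [ 0.65116638  0.42065509 -0.43693535  1.64961934  0.19216518  1.11628432
 -1.39002285]
(array([ 0.098, -0.08 , -0.067]), np.float64(0.005092377967521541), np.float64(-88.95941878726374))
```

carry_out([
  [[0.05,-0.04,-0.035],0],
  [[0.048,-0.04,-0.032],0],
  [[0,0,0],0],
  [[0,0,0],0],
  [[0,0,0],0],
])

```text
time_s: 26.9
eef_pos: [0.5775, -0.2264, 0.2596]
tool_rot: [-2.242, 2.201, 0.0]
wrist_force: [0.2, -0.5, -1.0]
width: 0.0192
```

```bash
python3 - <<'E'
from edge import *
from cell import bot,vision
st=bot.observe(); print(st["time_s"],st["eef_pos"],st["wrist_force"],st["width"])
c=vision.read_camera("scene"); np.savez("scene16.npz",**c)
G=st["eef_pos"]+[0,0,.002]; az=np.radians(181)
cen=lambda y:236+(y-207.3)*(254-236)/(239.8-207.3)
R,L=edges(c,range(210,238),range(231,240),cen)
kr=np.polyfit(R[:,1],R[:,0],1);kl=np.polyfit(L[:,1],L[:,0],1)
print("meas R",kr[0],np.polyval(kr,[225,236]),"L",kl[0],np.polyval(kl,[225,236]))
for th in(36,38,40,42):
    S=sil(c,G,th,az)
    for j in(0,1):
        p=proj(c,S[:,j]); k=(p[0,0]-p[1,0])/(p[0,1]-p[1,1]); 
        print(th,j,"slope",k.round(3),"x@225",(p[1,0]+k*(225-p[1,1])).round(2),"x@236",(p[1,0]+k*(236-p[1,1])).round(2))
x0,y0,x1,y1=(215,185,305,290);f=5.6
im=cv2.resize(c["frame"][y0:y1,x0:x1,::-1],None,fx=f,fy=f,interpolation=0)
th=np.radians(40);a=np.array([np.sin(th)*np.cos(az),np.sin(th)*np.sin(az),np.cos(th)])
u=np.cross(a,[0,1,0]);u/=np.linalg.norm(u);v=np.cross(a,u)
for sc,col in((0,(0,0,255)),(.085,(0,255,0))):
    P=[G+(sc-.119)*a+.012*(u*np.cos(k)+v*np.sin(k)) for k in np.linspace(0,6.28,40)]
    cv2.polylines(im,[((proj(c,P)-[x0,y0]+.5)*f).astype(np.int32)],True,col,1)
cv2.imwrite("pics/ov16.png",im)
E
```

```text
26.9 [ 0.57751914 -0.22644682  0.25964927] [ 0.24805278 -0.48619155 -1.04690126] 0.019159209605179334
meas R 0.5536042102426331 [254.34731593 260.43696224] L 0.5576647973522859 [241.37580391 247.51011668]
36 0 slope 0.503 x@225 251.02 x@236 256.55
36 1 slope 0.508 x@225 239.15 x@236 244.74
38 0 slope 0.528 x@225 251.88 x@236 257.69
38 1 slope 0.533 x@225 239.86 x@236 245.72
40 0 slope 0.554 x@225 252.76 x@236 258.86
40 1 slope 0.558 x@225 240.58 x@236 246.71
42 0 slope 0.58 x@225 253.66 x@236 260.04
42 1 slope 0.583 x@225 241.3 x@236 247.72
```

View pics/ov16.png

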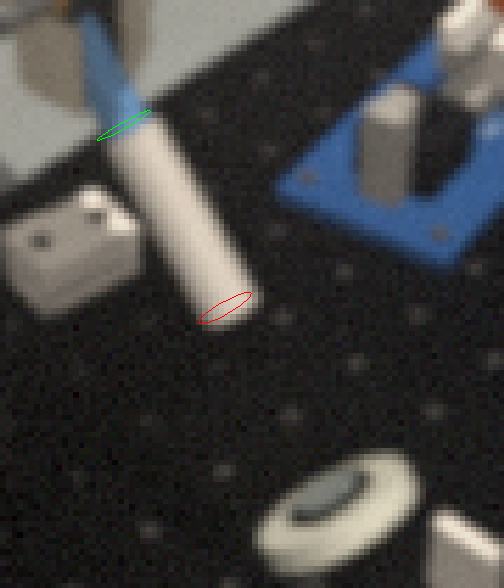

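```bash
python3 - <<'E'
from edge import *
c=load("scene16.npz"); G=np.array([.5775,-.2264,.2616]); az=np.radians(181);th=np.radians(40)
a=np.array([np.sin(th)*np.cos(az),np.sin(th)*np.sin(az),np.cos(th)]); F=G-.119*a; m=proj(c,F)[0]; print("model foot",F,m)
f=m+[1.5,0.6]
for L in([.7092,-.222,.1],[.710,-.2235,.1]):
    V=np.array(L)+.09*a; print(V,proj(c,V))
print("foot from scene at z .169:",plane(c,f,.169),"at .166",plane(c,f,.166))
g=cv2.cvtColor(c["frame"],cv2.COLOR_RGB2GRAY); print(g[236:247,245:262])
E
```

```text
model foot [ 0.65398008 -0.22506504  0.17044071] [254.72453716 239.46137536]
[ 0.65135793 -0.22300964  0.168944  ] [[254.49507704 238.96145503]]
[ 0.65215793 -0.22450964  0.168944  ] [[254.30367737 239.45451451]]
foot from scene at z .169: [ 0.65677095 -0.22306562  0.169     ] at .166 [ 0.65457759 -0.22067691  0.166     ]
[[ 27  44  75 107 138 160 173 189 196 203 208 209 205 189 160 108  60]
 [ 24  33  53  89 124 147 164 178 189 201 205 210 207 199 176 134  83]
 [ 32  31  39  73 103 135 159 174 186 196 203 210 208 206 181 140  81]
 [ 30  26  30  47  80 116 144 164 184 191 200 206 204 191 160 111  63]
 [ 30  29  23  37  66  99 130 158 173 186 196 194 181 152 112  70  43]
 [ 29  26  24  31  37  79 113 142 164 168 171 154 126 101  66  39  33]
 [ 34  28  21  27  34  55  89 120 133 138 121  99  73  50  31  29  26]
 [ 22  27  31  17  27  30  58  74  85  83  69  50  34  30  24  31  36]
 [ 22  20  22  38  32  25  34  40  43  45  27  28  25  27  24  29  25]
 [ 21  30  22  27  23  30  28  30  28  26  29  25  29  27  27  33  24]
 [ 32  33  29  32  21  29  27  19  28  26  27  27  32  29  28  30  29]]
```

carry_out([
  [[0,0.015,0],0],
  [[0,0.015,0],0],
  [[0,0,0],0],
  [[0,0,0],0],
  [[0,0,0],0],
  [[0,0,0],0],
  [[0,0,0],0],
])

```text
time_s: 27.65
eef_pos: [0.5746, -0.2269, 0.2596]
tool_rot: [-2.241, 2.202, -0.0]
wrist_force: [0.1, 0.8, -1.5]
width: 0.0189
```

```bash
python3 - <<'E'
from edge import *
from cell import bot,vision
c=vision.read_camera("scene"); st=bot.observe(); print(st["time_s"],st["eef_pos"],st["wrist_force"],st["width"],np.abs(st["joint_vel"]).max())
cen=lambda y:235+(y-207.3)*(254-236)/(239.8-207.3)
R,L=edges(c,range(210,238),range(231,240),cen); print(np.polyfit(R[:,1],R[:,0],1)[0],np.polyfit(L[:,1],L[:,0],1)[0])
cv2.imwrite("pics/final.png",cv2.resize(c["frame"][:,:,::-1],None,fx=1.5,fy=1.5))
E
```

```text
27.7 [ 0.57457566 -0.22689076  0.25962372] [-0.28958571  1.85993907 -1.97876899] 0.01895582270290243 0.0015963239405624885
0.5527048746859594 0.5727387914229922
```

View pics/final.png

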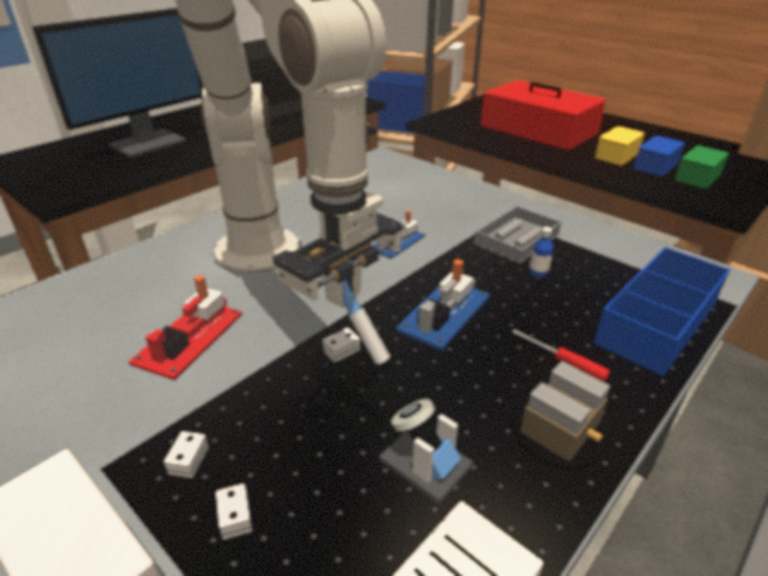

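The final scene view shows the tilted shaft held clear, with its foot at (380,360), pointing at the lens at (413,414). The blocks, screwdriver and bottle sit where they were in the first picture, and the arm is still.

```bash
python3 -c "
from cell import bot
print(bot.close_job())"
```

```text
the job is handed in; nothing more can be done
None
```

The job is handed in at about 27.7 s of the 54 s allowed, with the shaft still held in front of the lens. No verdict came back.

- **Gauge check:** I gripped the orange tab and slid the carriage until the wrist force along the slide averaged about 7.7 N. That reading includes up to 1.2 N of carriage friction, so the jaw itself pressed with roughly 6.5–7.7 N. The spring was pushed in about 6 mm. I then slid the carriage back about 30 mm, which leaves the jaw well clear of the shaft.
- **Lifting and tipping:** I gripped the head and lifted the shaft straight up out of the socket. The moves can't tilt the tool, so I tipped the shaft by letting it pivot in a light 8 N grip against the outer edge of the socket block. I then gripped it at 50 N. The first tip measured about 37°, so I went back and added about 3°.
- **Last checks:**
  - **Tilt:** before the final 3 mm shift the tilt measured 40.0° from vertical, which matches the lens axis. Repeated after the shift, one edge again gave 40° and the other about 41°.
  - **Foot position:** the foot is within about 2–3 mm of the view point by my estimate. Before that shift, the camera put it about 4 mm off and the arm's own position about 2 mm off.
  - **Stillness and contact:** the arm was still and only the shaft's weight showed on the wrist, apart from about 1–2 N of sideways force in the last reading, close to the usual noise.
  - **Bystanders:** the blocks, screwdriver and bottle look unmoved in the last picture.
- **Less certain:** the top camera couldn't see the shaft, so the foot position and tilt come from one camera plus the arm's own position. I only know the sideways direction of the lens to about 1°.

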